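# Clamp the bucket stave and pin the jaw

### The job

Slide the wooden jaw of the sloping clamp bed against the bucket stave until the stave is squeezed firmly, but not forced, against the fixed jaw. Then take the long round-headed pin from its stand and drive it through the jaw's slot and the hole in the keeper plate below, which has to be found by feel along the slot, until the pin's head sits down on the jaw; let go. Leave the short square-headed pin and the things lying about the bench where they are.

Things in the scene. Friction and masses are not known exactly. Their poses are not given: they have to be found in the camera images.
- bed: Fixed sloping wooden board, 180 mm up the slope x 360 (y) x 24 thick. Origin on the bench under the middle of its face, which is 80 mm up. x level, to the high edge; y level, the way the jaw shuts; z up. It rises to +x at 25 deg (0.436 rad), so its face looks up and to -x. Let into it: a dark steel keeper plate 19 thick, top 1 mm under the face, with one 14 mm hole square to it, at y = 47 mm.
- fixed_jaw: Fixed wooden jaw at the +y end of the bed: a block 120 mm (up the slope) x 30 x 34 high. Origin: on the board's face, halfway up the slope, in the plane of its clamping face (at y = +135 mm of the bed), which looks to -y. Axes: x up the slope, y along the slide, z square to the board's face.
- jaw (a joint): Sliding wooden jaw, travel along the bed's +y (m), 0 to 0.11: 0 fully open, 0.092 when closed with the stave between it and the fixed jaw; its slot is then over the keeper's hole. It slides with about 3 N of friction and stays where it is left; closing on the stave wants about 10 N more.
- jaw_hole (a point): Mouth centre of the slot through the sliding jaw: 26 mm (x) x 14 (y), 22 mm deep. x up the slope, y along the slide (shutting), z out along the pin's way, 25 deg from vertical. Jaw base 100 (x) x 56 (y) x 22 mm, slot in its middle; clamping face 28 mm from it on +y. The keeper floats (8 N friction): its hole may lie up to 5 mm either side of the slot's middle along x; find it by feel.
- jaw_upstand (a point): Middle of the top edge of the sliding jaw's upstand, a wooden plate 60 mm (x) x 14 (y) rising from the board's face to 50 mm above it along the jaw's outer side; its outer face, to push on, is 7 mm from this point towards -y, 42 mm from the slot's centre. Axes as for jaw_hole.
- stave: Loose pale bucket stave lying on the sloping board between the jaws, its low end at the ledge: 150 mm up the slope x 60 mm (y) x 16 mm thick, about 0.12 kg. Origin: middle of its underside; x up the slope, y along the slide, z square to the face.
- pin_mid (a point): Centre of the long pin: steel shank 12 mm diameter, 62 long, foot bevelled to 9 mm over its last 4 mm; round wooden head 22 mm diameter, 36 high; 98 mm overall, about 60 g. z runs from foot to head; this point is 49 mm from either end, 13 mm below the head's underside. Stands upright in the stand, foot on the bench.
- pin_tip (a point): The foot of the long pin, on its axis, 62 mm below the underside of its head; axes as for pin_mid.
- short_pin_mid (a point): Centre of a pin that is not wanted: same 12 mm shank but only 46 mm long, head 24 mm square and 36 mm high, 82 mm overall. It stands in the other hole of the stand.
- stand: Dark wooden stand for the pins, fixed: 50 mm (x) x 130 mm (y) x 45 mm high, with two upright through holes of 13.5 mm diameter at y = +32 and -32 mm. Origin: middle of its underside. Either hole may hold the long pin.
- plane_mid (a point): Middle of a loose dark wooden hand plane, 200 x 65 x 34 mm, with a steel blade sticking up; a bystander.
- mallet: Loose wooden mallet, 260 mm long, lying flat; a bystander.
- jar: Loose small amber jar, 52 mm in diameter, 62 mm high, origin under its middle; a bystander.
- offcut: Loose wooden offcut, 70 x 35 x 25 mm, origin under its middle; a bystander.
Mind the look-alikes: they are no part of the job. Leave any grey, red or turquoise look-alike of the stave alone.

How it is judged:
On the way, in this order (a step that is already met when the one before it is completed fails the run):
1. the jaw squeezes the stave against the fixed jaw (at least 3 N) (contact force between stave and fixed_jaw above 3 N and value of joint jaw above 0.088 m), for 0.02 s.
2. the long pin's foot has passed through the jaw and into the keeper's hole (z of pin_tip in the frame of jaw_hole below -0.032 m and distance between pin_tip and jaw_hole below 0.07 m and angle between the z axis of pin_mid and the z axis of jaw_hole, either way round below 0.15 rad and value of joint jaw above 0.088 m), for 0.1 s.
At the end, for the whole second after the job is handed in: Stave flat between the jaws, within 5 mm of the fixed jaw and square to it within 0.06 rad; sliding jaw within 3.5 mm of closed; long pin through jaw and keeper, square to the board within 0.1 rad, its head within 2.5 mm of the jaw; all at rest and let go (value of joint jaw above 0.0885 m and z of pin_tip in the frame of jaw_hole below -0.0595 m and distance between pin_tip and jaw_hole below 0.066 m and angle between the z axis of pin_mid and the z axis of jaw_hole, either way round below 0.1 rad and y of stave in the frame of fixed_jaw above -0.035 m and z of stave in the frame of fixed_jaw below 0.005 m and angle between the y axis of stave and the y axis of fixed_jaw, either way round below 0.06 rad and linear speed of stave below 0.01 m/s); the robot touches nothing.
It fails at once if the stave is squeezed with more than 70 N (contact force between stave and fixed_jaw above 70 N).
It fails at once if the short pin is taken or moved more than 20 mm (distance of short_pin_mid from where it was at the start of the episode above 0.02 m).
It fails at once if a bystander (plane, mallet, jar, offcut) is moved more than 20 mm (distance of any of plane_mid, mallet, jar, offcut from where it was at the start of the episode above 0.02 m).
It also fails if it takes over 72 s, if anything falls off the work surface, if the arm or the gripper's body presses on something with over 40 N, if the wrist force passes 120 N, or if a joint passes its speed limit or range.

### The arm

A 6-joint arm with a two-finger parallel gripper is mounted at the origin on the work surface. World frame = base frame: x ahead of the robot, y to its left, z up, the work surface at z = 0. Lengths are in m, angles in rad, forces in N, time in s.
With the tool pointing down it reaches from about 0.3 to 0.775 m from the base axis. Payload 14.6 kg.
Tool frame: the origin (TCP) lies midway between the tips of the shut fingers; the grasp point (between the pads) lies env.tcp_to_grasp behind it (env.tcp_to_grasp is the distance from the TCP to the grasp point, in m); z points along the fingers, y is the direction in which the jaws open and shut (so a half turn about z gives the same grasp; the last joint's range is limited). The gripper opens to 85 mm and grips with 20 to 120 N. Pads are 22 mm wide; open, the fingers measure 114 mm over their backs; the gripper's body (76 mm by 85 mm) begins 54 mm behind the grasp point. The pads swing forward as they close: fully open they stand 13 mm farther back than shut.
Start: joints at [1.039, 0.3, 1.521, -0, 1.321, -0.067], TCP at [0.247, 0.492, 0.231] pointing down, gripper open.
Joint ranges: [-3.03, 3.03], [-0.79, 2.21], [0.23, 2.52], [-1.04, 4.18], [0, 3.07], [-2.55, 2.55]. Speed limits (rad/s): [2.22, 2.22, 2.57, 3.14, 3.14, 3.14].

### API

Orientations are given as a rotation vector (axis times angle).
In Python, from cell import telemetry, viewer, env gives the robot as it stands. The module is installed in compiled form; this text tells all that it offers.
- The arm moves only by the tool move_arm, never from a script. Its argument "targets" is a list of rows, each a list of 2 entries, a list of its own where there are three numbers: the shift along the tool's x, y, z in cm, then the turn about the tool's z in degrees. In form: [[[tx, ty, tz], twist], ...]. A call has 1 to 8 rows; each row is the pose to reach, as a shift and turn from the pose measured when the call began, along the tool's axes at that moment; what a row does not reach only later rows make up. A row lasts 1/10 s, in which the tool goes at most 50 mm and 8.59 degrees, less where a joint would pass 70% of its speed; a pose out of reach is approached as far as the arm can. A call with a gripper value outside its range is refused whole. "gripper" is the closure, from -1 (fully open) to 1 (shut), set as the call begins (left out, the last holds). The fingers move at their own pace and stop on an object; "newtons" is the grip in N (left out, the last holds). Time passes only in rows, so rows that repeat a pose let the fingers close. It gives the time, the measured TCP pose, the force and the opening at its end, in the units of the state.
- telemetry.sense(): the state, without advancing time (a new reading comes with each control period).
- viewer.camera(name): name is "scene" or "top" or "wrist"; returns the picture (400x640x3 uint8, red, green, blue); there is no depth.
- viewer.camera_info(name): a dict with "fov_y" (degrees; the focal length in pixels is half the picture's height over the tangent of half this angle, whatever the lens; pixels are square), "cx", "cy" (the principal point, pixels), "pose" (4x4, takes a point from camera to world coordinates); the wrist camera has in their place "mount" (4x4, takes a point from camera to tool coordinates, whose origin is the TCP and whose axes are the flange's). Camera axes: x right, y up, looking along -z (the intrinsics and any distortion apply to the point x, -y, -z); pixel columns grow to the right and rows downward; lengths in m; the calibration is good to about 2 mm. A picture is of the moment at which its call begins: read the wrist's pose just before it. camera_info takes no time and is no camera call.
- env.close_job(): hands the job in, once; it reports no verdict.
The state is a dict: "clock": time; "joint_pos": joint angles; "qvel": joint speeds; "tau": joint torques, N m; "tcp_pos": TCP position; "orientation": TCP orientation; "contact_force": force on the tool from outside, world axes, zero at the start; "wrist_torque": the same for the moment, N m; "opening": finger opening in m.
Only numpy, scipy, OpenCV 4.12 (cv2) and the standard library are available. Lean on these libraries where they do the work, as an engineer would, in place of code of your own. Each camera call takes 0.05 s, during which the arm holds its last target.

## Working session

There is one attempt and no reset: what is moved stays moved. The work goes in short steps, Python scripts to look and compute and a tool call to move; the robot and the scene stay as the last step left them, time stands still between calls to the robot, and variables do not carry over. Pictures are saved under pics/ and viewed, and the job is handed in when it is done.

Besides the shell and the picture viewer there is one more tool, called after "Call:" as name(argument=value, ...) on one line, values as JSON. move_arm: Moves the arm, as the interface text tells. Its arguments: {"type":"object","properties":{"targets":{"type":"array","items":{"type":"array"}},"gripper":{"type":"number"},"newtons":{"type":"number"}},"required":["targets"]}

```bash
mkdir -p pics; ls
python3 - <<'E'
from cell import telemetry, viewer, env
import cv2, numpy as np
np.set_printoptions(precision=4,suppress=True)
s=telemetry.sense()
print(s, env.tcp_to_grasp)
for n in ["scene","top","wrist"]:
    print(n, viewer.camera_info(n))
    im=viewer.camera(n); cv2.imwrite(f"pics/{n}0.png",im[:,:,::-1])
E
```

```text
pics
{'clock': 0.0, 'joint_pos': array([ 1.0394,  0.3005,  1.5216,  0.0001,  1.3207, -0.0666]), 'qvel': array([-0.0015,  0.0027, -0.0013,  0.0011,  0.0003,  0.0017]), 'tau': array([  0.0019, -54.3475, -36.1806,   0.    ,   0.0039,   0.    ]), 'tcp_pos': array([0.2464, 0.4914, 0.2307]), 'orientation': array([-0.7234, -3.0567,  0.0018]), 'contact_force': array([-0.5733, -1.2555, -0.7286]), 'wrist_torque': array([ 0.0169,  0.0125, -0.034 ]), 'opening': 0.08532078860078778} 0.0187
scene {'fov_y': 56.15045485110804, 'cx': 315.9643753521858, 'cy': 193.9720302942104, 'pose': array([[-0.86  , -0.4279,  0.2781,  0.7418],
       [ 0.5103, -0.7242,  0.4638,  0.3662],
       [ 0.0029,  0.5408,  0.8411,  0.9392],
       [ 0.    ,  0.    ,  0.    ,  1.    ]])}
top {'fov_y': 55.9536888597698, 'cx': 319.7828769670136, 'cy': 195.63350711369267, 'pose': array([[-0.0044,  0.9973, -0.0734,  0.383 ],
       [-1.    , -0.0047, -0.0046, -0.0955],
       [-0.0049,  0.0734,  0.9973,  1.2052],
       [ 0.    ,  0.    ,  0.    ,  1.    ]])}
wrist {'fov_y': 61.48161536014094, 'cx': 318.6297162364795, 'cy': 200.21976044082336, 'mount': array([[ 0.0005,  0.9582,  0.286 ,  0.0727],
       [ 1.    , -0.0007,  0.0003,  0.0001],
       [ 0.0005,  0.286 , -0.9582, -0.1435],
       [ 0.    ,  0.    ,  0.    ,  1.    ]])}
```

View pics/scene0.png

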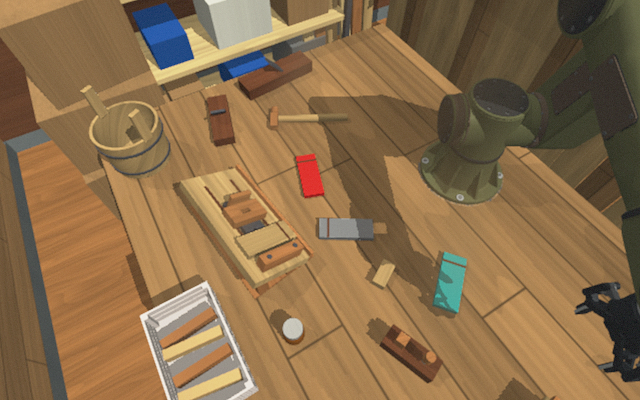

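View pics/top0.png

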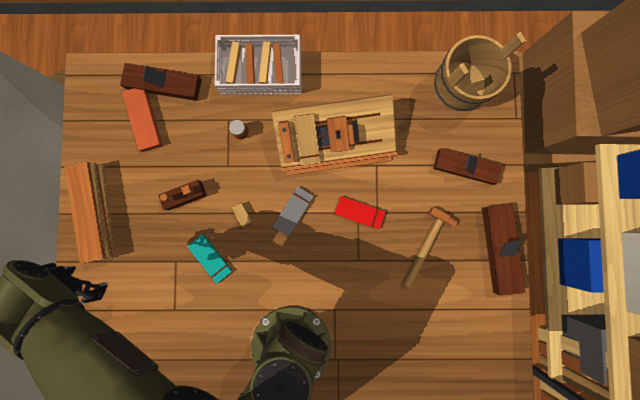

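View pics/wrist0.png

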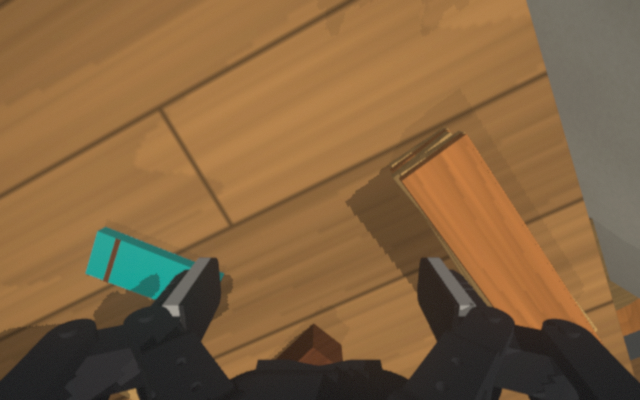

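The scene view shows the bed around (245,230). In the top view the bed is at (335,133), with +y to image left, the stand at (182,193) and the jar at (238,128). I'll zoom in on these.

Run:
```python
import cv2
t=cv2.imread('pics/top0.png'); s=cv2.imread('pics/scene0.png')
cv2.imwrite('pics/c1.png',cv2.resize(t[85:185,262:407],None,fx=5.5,fy=5.5,interpolation=cv2.INTER_CUBIC))
cv2.imwrite('pics/c2.png',cv2.resize(t[165:225,145:225],None,fx=8,fy=8,interpolation=cv2.INTER_CUBIC))
cv2.imwrite('pics/c3.png',cv2.resize(s[160:300,170:320],None,fx=4.2,fy=4.2,interpolation=cv2.INTER_CUBIC))
cv2.imwrite('pics/c4.png',cv2.resize(s[310:390,370:450],None,fx=7,fy=7,interpolation=cv2.INTER_CUBIC))
```

```text
(no output)
```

View pics/c1.png

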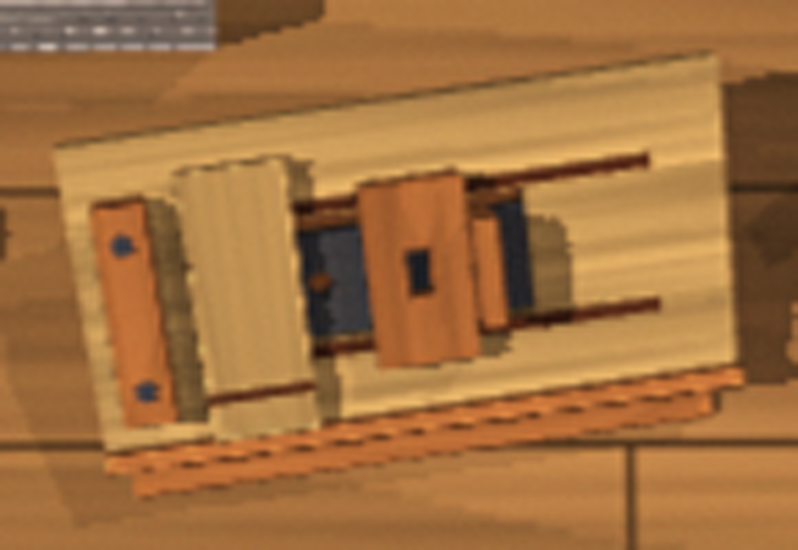

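View pics/c2.png

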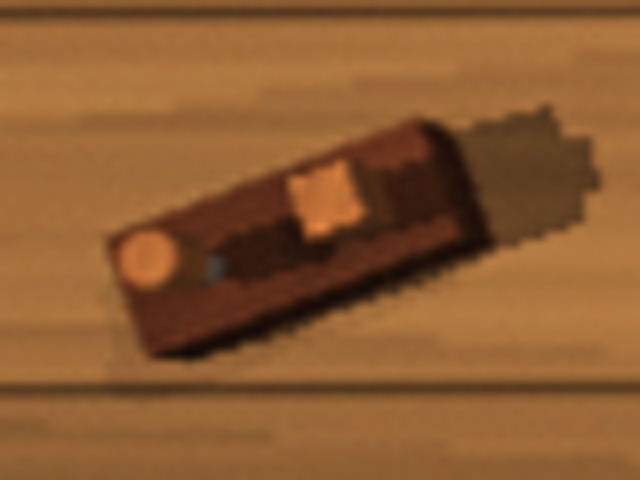

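View pics/c3.png

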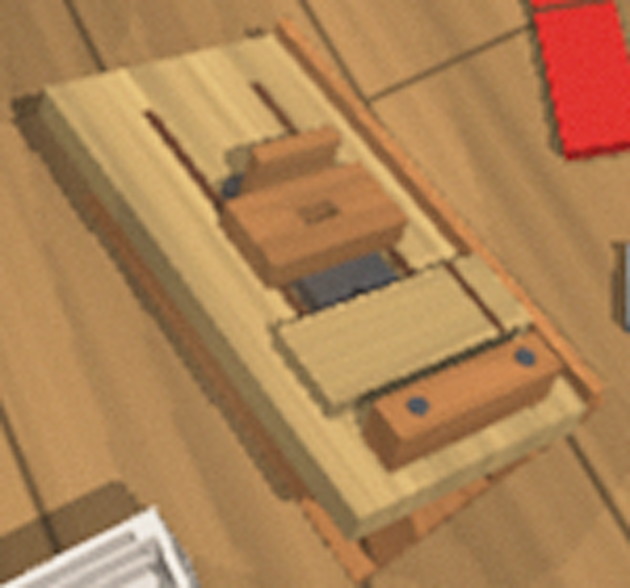

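View pics/c4.png

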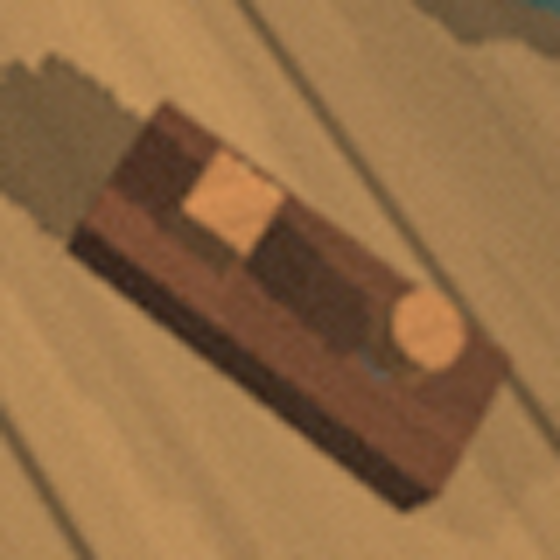

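The round-headed pin is in the stand's +y hole. In the top view, the slot's dark mouth is at about crop (418,272), and the keeper and its hole show just left of the jaw. Next I'll fit a rough bed pose from both fixed cameras.

```bash
cat > h.py <<'E'
from cell import telemetry, viewer, env
import cv2, numpy as np
from scipy.spatial.transform import Rotation as R
from scipy.optimize import least_squares
np.set_printoptions(precision=4,suppress=True)
def campose(n,s=None):
    i=viewer.camera_info(n); f=200/np.tan(np.radians(i['fov_y']/2))
    if n=='wrist':
        T=np.eye(4); T[:3,:3]=R.from_rotvec(s['orientation']).as_matrix(); T[:3,3]=s['tcp_pos']; P=T@i['mount']
    else: P=i['pose']
    return P,f,i['cx'],i['cy']
def ray(c,uv):
    P,f,cx,cy=c; d=np.array([(uv[0]-cx)/f,-(uv[1]-cy)/f,-1.]); d=P[:3,:3]@d
    return P[:3,3],d/np.linalg.norm(d)
def onz(c,uv,z):
    o,d=ray(c,uv); return o+d*(z-o[2])/d[2]
def proj(c,p):
    P,f,cx,cy=c; q=(np.asarray(p)-P[:3,3])@P[:3,:3]
    return np.stack([cx+f*q[...,0]/-q[...,2], cy-f*q[...,1]/-q[...,2]],-1)
def tri(rays):
    A=sum(np.eye(3)-np.outer(d,d) for o,d in rays); b=sum((np.eye(3)-np.outer(d,d))@o for o,d in rays)
    return np.linalg.solve(A,b)
def bedT(x,y,yaw,z=0.08):
    # frame on board face: X upslope, Y slide, Z normal
    T=np.eye(4); T[:3,:3]=R.from_euler('ZY',[yaw,-np.radians(25)]).as_matrix(); T[:3,3]=[x,y,z]; return T
def tf(T,p): return np.asarray(p)@T[:3,:3].T+T[:3,3]
def snap(n,name):
    s=telemetry.sense(); im=viewer.camera(n)[:,:,::-1].copy(); cv2.imwrite(f'pics/{name}.png',im); np.save(f'pics/{name}.npy',np.r_[s['tcp_pos'],s['orientation']])
    return s,im
def crop(im,x0,y0,x1,y1,k,name): cv2.imwrite(f'pics/{name}.png',cv2.resize(im[y0:y1,x0:x1],None,fx=k,fy=k,interpolation=cv2.INTER_CUBIC))
E
python3 - <<'E'
from h import *
t=campose('top'); s=campose('scene')
c1=lambda u,v:(262+u/5.5,85+v/5.5)
c3=lambda u,v:(170+u/4.2,160+v/4.2)
# model pts in face frame
L=[]
hi_l=[.09,.18,0]; hi_r=[.09,-.18,0]
L+= [(t,c1(55,147),hi_l),(t,c1(712,55),hi_r)]
L+= [(s,c3(360,530),hi_l),(s,c3(45,92),hi_r)]
# fixed jaw top corners: x+-.06, y .135,.165, z .034
L+=[(t,c1(92,207),[.06,.165,.034]),(t,c1(145,198),[.06,.135,.034]),(t,c1(130,425),[-.06,.165,.034]),(t,c1(177,418),[-.06,.135,.034])]
def res(p):
    T=bedT(p[0],p[1],p[2])
    return np.concatenate([proj(c,tf(T,m))-uv for c,uv,m in L])
r=least_squares(res,[.65,-.145,.14]); print(r.x, r.fun.reshape(-1,2))
T=bedT(*r.x)
print('jaw_hole(open) proj top', (proj(t,tf(T,[0,-.045,.022]))-[262,85])*5.5)
sp=np.array([262,85])
c2=lambda u,v:(145+u/8,165+v/8); c4=lambda u,v:(370+u/7,310+v/7)
a=tri([ray(t,c2(148,260)),ray(s,c4(428,328))]); b=tri([ray(t,c2(326,200)),ray(s,c4(236,202))])
print('long head top',a,onz(t,c2(148,260),.098),'short',b,onz(t,c2(326,200),.082))
for nm,uv in dict(jar=(238,128),offcut=(240,213)).items(): print(nm,onz(t,uv,.03))
E
```

```text
[ 0.656  -0.1381  0.1368] [[-0.7347 -0.2583]
 [ 0.6757 -0.5408]
 [-0.8254 -1.9371]
 [-0.8677 -0.6497]
 [-1.2697  0.212 ]
 [-0.6233  0.3994]
 [-1.4063  0.3153]
 [-0.0574  0.1878]]
jaw_hole(open) proj top [488.9599 260.4345]
long head top [0.4616 0.3724 0.0947] [0.4611 0.3713 0.098 ] short [0.4846 0.3131 0.0788] [0.4845 0.3117 0.082 ]
jar [0.686  0.1687 0.03  ]
offcut [0.4163 0.1593 0.03  ]
```

```bash
cat >> h.py <<'E'
def shift(p,toolx_deg=None):
    s=telemetry.sense(); M=R.from_rotvec(s['orientation']).as_matrix()
    d=M.T@(np.array(p)-s['tcp_pos'])*100
    a=np.degrees(np.arctan2(M[1,0],M[0,0]))
    print('t',round(s['clock'],2),'tcp',s['tcp_pos'],'toolx ang',a,'F',s['contact_force'],'tilt',M[:,2],'open',s['opening'])
    print('shift cm',d, 'twist', None if toolx_deg is None else -((toolx_deg-a+180)%360-180))
E
python3 - <<'E'
from h import *
shift([.41,.372,.28],187.84)
E
```

```text
t 0.15 tcp [0.2465 0.4915 0.2309] toolx ang 153.36752416936747 F [-0.0391  0.8556  0.6706] tilt [-0.0004 -0.0007 -1.    ] open 0.08519126579459459
shift cm [-19.9736  -3.3549  -4.9097] twist -34.47247583063253
```

Call:
move_arm(targets=[[[-4,-0.7,-2],-8],[[-8,-1.4,-4],-16],[[-12,-2,-4.9],-24],[[-16,-2.7,-4.9],-32],[[-20,-3.4,-4.9],-34.5],[[-20,-3.4,-4.9],-34.5],[[-20,-3.4,-4.9],-34.5]], gripper=1)

```text
clock: 0.85
tcp_pos: [0.4103, 0.3711, 0.2795]
orientation: [0.212, -3.133, 0.002]
contact_force: [-1.5, -0.6, 0.8]
opening: -0.0001
```

Run:
```python
from h import *
s,im=snap('wrist','w1'); c=campose('wrist',s)
print(proj(c,[[.4613,.3717,.098],[.4845,.312,.082]]))
shift([.60,-.09,.30],187.84)
```

```text
[[312.7494 224.9209]
 [255.9125 232.5035]]
t 0.9 tcp [0.4098 0.3716 0.2796] toolx ang -172.17898338399564 F [ 0.8213  0.2133 -0.3378] tilt [-0.0009 -0.0009 -1.    ] open 0.0002612197446014246
shift cm [-12.564  -48.3228  -2.0117] twist -0.018983383995646363
```

View pics/w1.png

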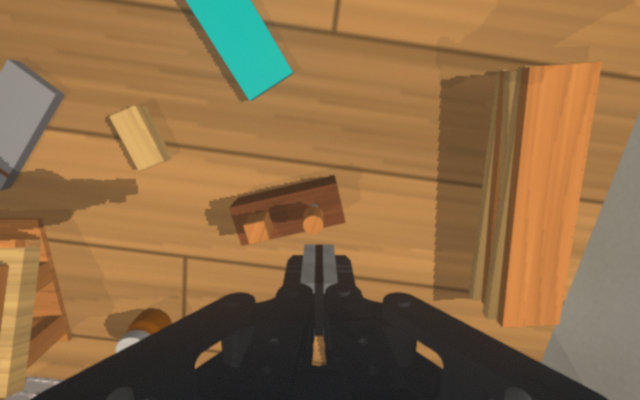

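The wrist view shows the round head at about (313,218) and the square head at (256,227). Moving over to the bed.

Call:
move_arm(targets=[[[-2,-5,-2],0],[[-4,-10,-2],0],[[-6,-15,-2],0],[[-8,-20,-2],0],[[-10,-25,-2],0],[[-11,-30,-2],0],[[-12,-35,-2],0],[[-12.5,-40,-2],0]])

```text
clock: 1.7
tcp_pos: [0.5819, 0.015, 0.2997]
orientation: [0.217, -3.133, 0.001]
contact_force: [0.2, 0.3, 1.4]
opening: 0.0
```

Call:
move_arm(targets=[[[0,-4,0],0],[[0,-8.3,0],0],[[0,-8.3,0],0],[[0,-8.3,0],0]])

```text
clock: 2.1
tcp_pos: [0.5933, -0.0666, 0.2995]
orientation: [0.216, -3.133, 0.0]
contact_force: [0.2, 0.3, 0.1]
opening: 0.0001
```

Run:
```python
from h import *
s,im=snap('wrist','w2'); c=campose('wrist',s)
T=bedT(.656,-.1381,.1368)
print(s['tcp_pos'],s['clock'],s['joint_pos'])
print(proj(c,tf(T,[[.09,.18,0],[.09,-.18,0],[0,-.045,.022],[0,.047,-.001]])))
```

```text
[ 0.5933 -0.0666  0.2995] 2.1 [-0.1729  0.3684  1.2735 -0.0006  1.5011 -1.8814]
[[409.9135 296.1298]
 [ 83.1011 295.5962]
 [203.121  212.3154]
 [290.3729 214.6931]]
```

View pics/w2.png

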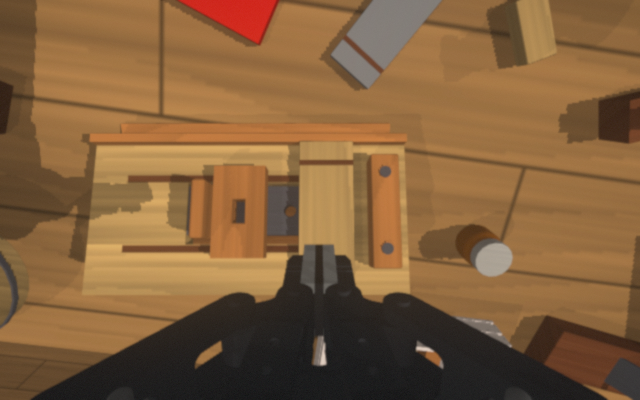

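The wrist view shows the whole bed: slot at (238,211), keeper hole at (291,211), upstand at (200,210). I'll zoom in to measure.

Run:
```python
import cv2
from h import *
im=cv2.imread('pics/w2.png')
crop(im,180,150,310,270,6,'w2a'); crop(im,290,110,420,305,3,'w2b'); crop(im,70,110,200,305,3,'w2c')
```

```text
(no output)
```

View pics/w2a.png

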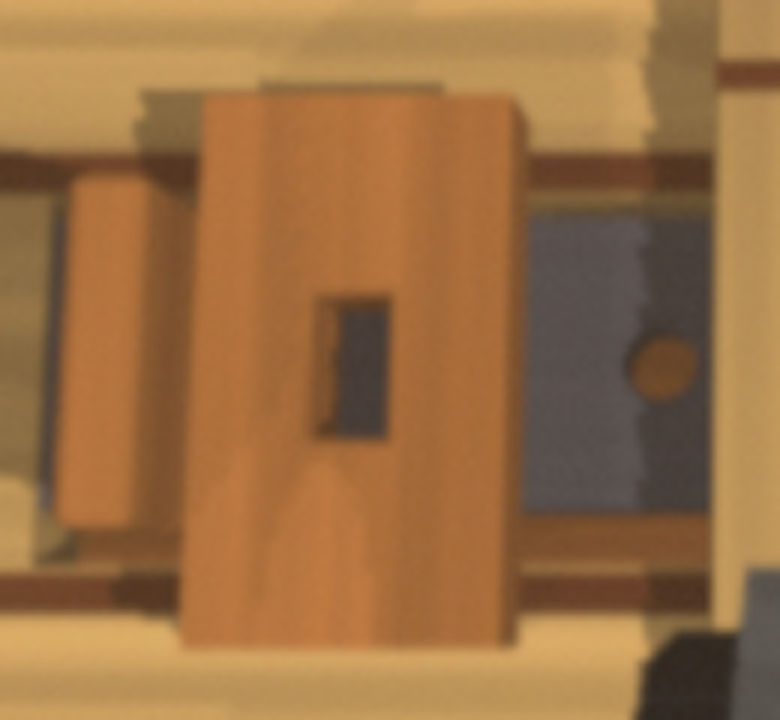

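View pics/w2b.png

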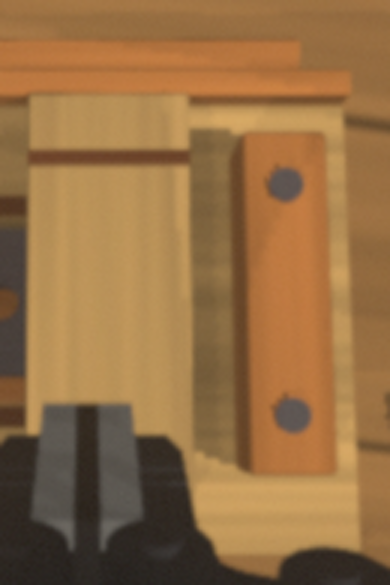

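View pics/w2c.png

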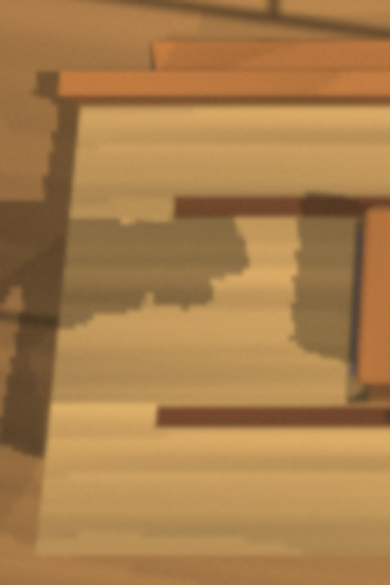

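```bash
cat > fit.py <<'E'
from h import *
a=np.load('pics/w2.npy'); s=dict(tcp_pos=a[:3],orientation=a[3:])
w=campose('wrist',s); t=campose('top'); sc=campose('scene')
g=lambda x0,y0,k:(lambda u,v:np.array([x0+(u+.5)/k-.5,y0+(v+.5)/k-.5]))
A=g(180,150,6);B=g(290,110,3);C=g(70,110,3);D=g(262,85,5.5);E=g(170,160,4.2)
fixed=[(w,B(245,133),[-.06,.135,.034]),(w,B(325,133),[-.06,.165,.034]),(w,B(252,472),[.06,.135,.034]),(w,B(336,472),[.06,.165,.034]),
 (w,B(360,553),[.09,.18,0]),(w,C(37,554),[.09,-.18,0])]
jaw=[(w,A(204,94),[-.05,-.028,.022]),(w,A(518,94),[-.05,.028,.022]),(w,A(180,648),[.05,-.028,.022]),(w,A(516,648),[.05,.028,.022]),
 (w,A(314,297),[-.013,-.007,.022]),(w,A(391,297),[-.013,.007,.022]),(w,A(312,438),[.013,-.007,.022]),(w,A(389,438),[.013,.007,.022]),
 (w,A(75,175),[-.03,-.042,.05]),(w,A(148,175),[-.03,-.028,.05]),(w,A(60,525),[.03,-.042,.05]),(w,A(133,527),[.03,-.028,.05])]
top=[(t,D(55,147),[.09,.18,0]),(t,D(712,55),[.09,-.18,0]),(t,D(92,207),[.06,.165,.034]),(t,D(145,198),[.06,.135,.034]),(t,D(130,425),[-.06,.165,.034]),(t,D(177,418),[-.06,.135,.034]),
 (sc,E(360,530),[.09,.18,0]),(sc,E(45,92),[.09,-.18,0])]
def run(fx,jw,z=False,n=4):
    def res(p):
        T=bedT(p[0],p[1],p[2],.08+(p[4] if z else 0))
        return np.concatenate([proj(c,tf(T,m))-uv for c,uv,m in fx]+[proj(c,tf(T,np.array(m)+[0,p[3],0]))-uv for c,uv,m in jw])
    r=least_squares(res,[.65,-.14,.14,-.01,0],loss='soft_l1',f_scale=1.); return r
for nm,(f,j,z) in dict(wrist=(fixed,jaw,0),wristz=(fixed,jaw,1),top=(top,[],0),all=(fixed+top,jaw,0)).items():
    r=run(f,j,z); print(nm,r.x,'rms',np.sqrt(np.mean(r.fun**2)))
    if nm=='wrist': print(r.fun.reshape(-1,2))
    T=bedT(*r.x[:3],.08+r.x[4])
    o,d=ray(w,A(663,369)); Ti=np.linalg.inv(T); o2=tf(Ti,o); d2=Ti[:3,:3]@d; print('  hole in bed',o2+d2*(-.001-o2[2])/d2[2])
E
python3 fit.py
```

```text
wrist [ 0.6541 -0.1391  0.1396 -0.0061  0.    ] rms 0.7639813709107081
[[-1.182  -0.7881]
 [ 0.3218 -0.8242]
 [-0.7217  0.9817]
 [ 0.9139  0.9544]
 [-0.0044  0.1478]
 [ 0.4102  0.0889]
 [ 0.8761  0.1179]
 [-0.4012  0.0543]
 [ 0.6262  0.2795]
 [-2.1902  0.2288]
 [ 0.4422 -0.3901]
 [ 0.5647 -0.4048]
 [-0.1217  0.1505]
 [ 0.139   0.1366]
 [-0.9963 -0.9602]
 [ 0.7545 -0.977 ]
 [-1.8661  0.7046]
 [ 0.2588  0.3567]]
  hole in bed [-0.0021  0.0474 -0.001 ]
wristz [ 0.6544 -0.1389  0.1394 -0.0065 -0.0009] rms 0.7544499493134894
  hole in bed [-0.0022  0.0472 -0.001 ]
top [ 0.6567 -0.1375  0.1343 -0.01    0.    ] rms 0.6567958518714099
  hole in bed [-0.005   0.0461 -0.001 ]
all [ 0.6543 -0.1389  0.1381 -0.0063  0.    ] rms 0.8615519176404639
  hole in bed [-0.0024  0.0472 -0.001 ]
```

```bash
cat >> h.py <<'E'
BT=bedT(.6543,-.139,.138)
E
python3 - <<'E'
from h import *
p=tf(BT,[0,-.085,.027]); print(p); shift(p,187.91)
E
```

```text
[ 0.6547 -0.2248  0.1045]
t 2.15 tcp [ 0.5933 -0.0659  0.2997] toolx ang -172.04276569381554 F [ 0.1447 -0.2554 -0.2567] tilt [-0.0013 -0.0004 -1.    ] open 9.87301611993186e-05
shift cm [ -3.9091 -16.5771  19.5219] twist 0.047234306184464
```

Call:
move_arm(targets=[[[-2,-5,1],0],[[-3.9,-10,3],0],[[-3.9,-14,6],0],[[-3.9,-16.6,10],0],[[-3.9,-16.6,14],0],[[-3.9,-16.6,17],0],[[-3.9,-16.6,19.5],0],[[-3.9,-16.6,19.5],0]], gripper=1, newtons=100)

```text
clock: 2.95
tcp_pos: [0.6537, -0.2223, 0.1009]
orientation: [0.221, -3.127, -0.004]
contact_force: [0.2, 0.5, -1.1]
opening: -0.0002
```

Run:
```python
from h import *
s,im=snap('wrist','w3'); 
p=tf(BT,[0,-.0625,.027]); shift(p,187.91); shift(tf(BT,[0,-.0095,.027]))
```

```text
t 3.0 tcp [ 0.6546 -0.223   0.1039] toolx ang -171.92962106106785 F [0.6672 0.5508 0.5134] tilt [-0.0035  0.0006 -1.    ] open -0.00011468176273003708
shift cm [ 0.0126  2.0733 -0.0588] twist 0.1603789389321264
t 3.0 tcp [ 0.6546 -0.223   0.1039] toolx ang -171.92962106106785 F [0.6672 0.5508 0.5134] tilt [-0.0035  0.0006 -1.    ] open -0.00011468176273003708
shift cm [-0.0025  7.3733 -0.0532] twist None
```

View pics/w3.png

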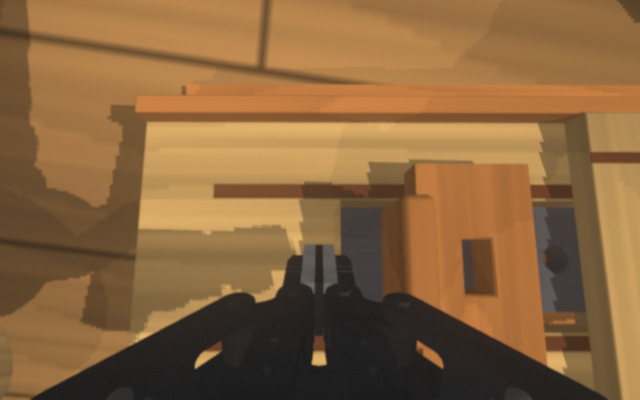

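Call:
move_arm(targets=[[[0,1,0],0],[[0,2,0],0],[[0,2.7,0],0],[[0,3.4,0],0],[[0,4.1,0],0],[[0,4.8,0],0],[[0,5.4,0],0],[[0,5.4,0],0]])

```text
clock: 3.8
tcp_pos: [0.6468, -0.1686, 0.1037]
orientation: [0.222, -3.129, -0.002]
contact_force: [0.3, -0.7, 1.1]
opening: -0.0
```

Run:
```python
from h import *
s,im=snap('wrist','w4'); 
shift(tf(BT,[0,-.0095,.027]))
```

```text
t 3.85 tcp [ 0.6467 -0.1689  0.1035] toolx ang -171.89937896944554 F [ 0.3793 -0.09   -0.6678] tilt [-0.0047  0.0014 -1.    ] open 0.00032994716847567956
shift cm [-0.026   1.9034 -0.0944] twist None
```

View pics/w4.png

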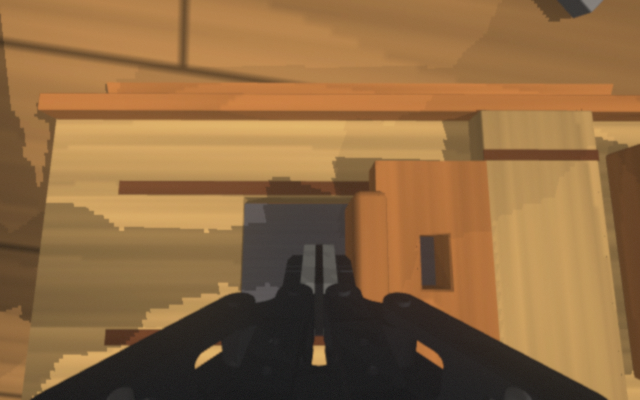

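The jaw now touches the stave, with the finger on the upstand. A small gap to the fixed jaw remains, so I'll continue slowly.

Call:
move_arm(targets=[[[0,0.3,0],0],[[0,0.6,0],0],[[0,0.9,0],0],[[0,1.2,0],0],[[0,1.2,0],0]])

```text
clock: 4.35
tcp_pos: [0.6449, -0.1566, 0.1033]
orientation: [0.222, -3.129, -0.003]
contact_force: [0.6, -1.8, -1.0]
opening: -0.0001
```

Run:
```python
from h import *
s,im=snap('wrist','w5'); 
shift(tf(BT,[0,-.0095,.027]))
```

```text
t 4.4 tcp [ 0.6449 -0.1566  0.1033] toolx ang -171.8843734629437 F [-0.1994 -0.6717 -0.4968] tilt [-0.0053  0.0019 -1.    ] open -9.25759945684783e-05
shift cm [-0.0337  0.6599 -0.1131] twist None
```

View pics/w5.png

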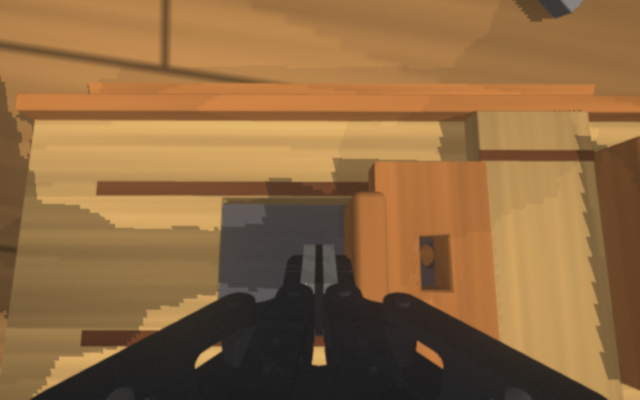

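Call:
move_arm(targets=[[[0,0.15,0],0],[[0,0.3,0],0],[[0,0.4,0],0],[[0,0.4,0],0]])

```text
clock: 4.8
tcp_pos: [0.6443, -0.1527, 0.1034]
orientation: [0.222, -3.129, -0.003]
contact_force: [1.1, -5.4, -0.8]
opening: 0.0
```

Call:
move_arm(targets=[[[0,0.1,0],0],[[0,0.1,0],0]])

```text
clock: 5.0
tcp_pos: [0.6442, -0.1518, 0.1033]
orientation: [0.222, -3.129, -0.003]
contact_force: [1.5, -3.9, -0.5]
opening: -0.0003
```

Call:
move_arm(targets=[[[0,0.1,0],0],[[0,0.1,0],0]])

```text
clock: 5.2
tcp_pos: [0.6441, -0.151, 0.1034]
orientation: [0.222, -3.129, -0.003]
contact_force: [1.6, -4.8, -0.3]
opening: -0.0001
```

Run:
```python
from h import *
s,im=snap('wrist','w6'); 
shift(tf(BT,[0,-.0095,.027]))
crop(im,340,90,640,300,2.6,'w6a')
```

```text
t 5.25 tcp [ 0.6441 -0.1509  0.1034] toolx ang -171.89933895284216 F [ 1.7959 -3.7018  0.035 ] tilt [-0.0049  0.0014 -1.    ] open -0.0001347335235908202
shift cm [-0.0312  0.0917 -0.1105] twist None
```

View pics/w6a.png

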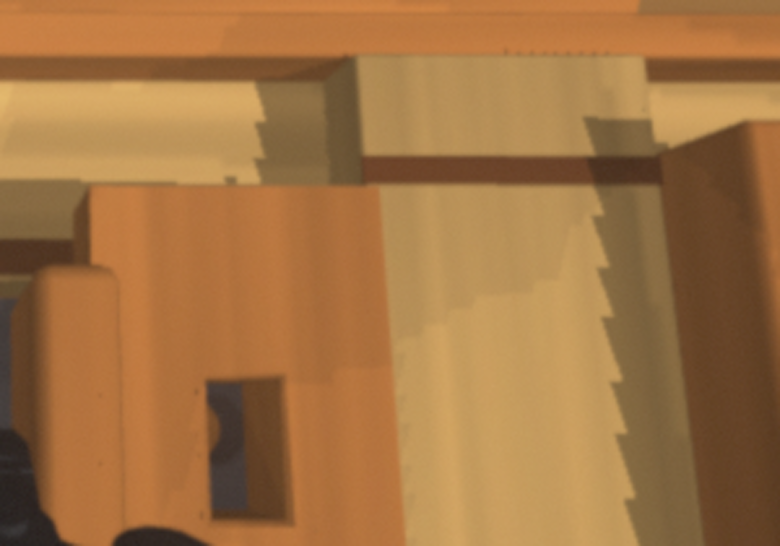

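Call:
move_arm(targets=[[[0,0.08,0],0],[[0,0.08,0],0]])

```text
clock: 5.45
tcp_pos: [0.644, -0.1502, 0.1034]
orientation: [0.221, -3.129, -0.003]
contact_force: [1.6, -4.6, -0.4]
opening: 0.0003
```

Call:
move_arm(targets=[[[0,0.08,0],0],[[0,0.08,0],0]])

```text
clock: 5.65
tcp_pos: [0.6439, -0.1497, 0.1034]
orientation: [0.221, -3.129, -0.002]
contact_force: [2.0, -6.6, -0.8]
opening: -0.0001
```

Call:
move_arm(targets=[[[0,0.08,0],0],[[0,0.08,0],0]])

```text
clock: 5.85
tcp_pos: [0.6439, -0.1497, 0.1034]
orientation: [0.22, -3.13, -0.0]
contact_force: [3.0, -8.7, -1.7]
opening: 0.0002
```

Call:
move_arm(targets=[[[0,0.15,0],0],[[0,0.15,0],0]])

```text
clock: 6.05
tcp_pos: [0.6439, -0.1497, 0.1034]
orientation: [0.219, -3.131, 0.003]
contact_force: [3.8, -13.8, -2.2]
opening: -0.0003
```

Call:
move_arm(targets=[[[0,0.2,0],0],[[0,0.2,0],0]])

```text
clock: 6.25
tcp_pos: [0.6439, -0.1496, 0.1035]
orientation: [0.218, -3.132, 0.008]
contact_force: [6.0, -16.5, -5.0]
opening: -0.0003
```

Call:
move_arm(targets=[[[0,0.3,0],0],[[0,0.3,0],0]])

```text
clock: 6.45
tcp_pos: [0.6439, -0.1496, 0.1036]
orientation: [-0.215, 3.134, -0.015]
contact_force: [7.7, -23.6, -5.3]
opening: -0.0002
```

Run:
```python
from h import *
s,im=snap('wrist','w7'); 
shift(tf(BT,[0,-.0095,.027]))
crop(im,340,90,640,300,2.6,'w7a')
```

```text
t 6.5 tcp [ 0.6439 -0.1496  0.1036] toolx ang -172.14590280808338 F [  7.0509 -22.589   -6.168 ] tilt [ 0.0007 -0.0092 -1.    ] open 0.00031048075525424724
shift cm [-0.0375 -0.0444 -0.0873] twist None
```

View pics/w7a.png

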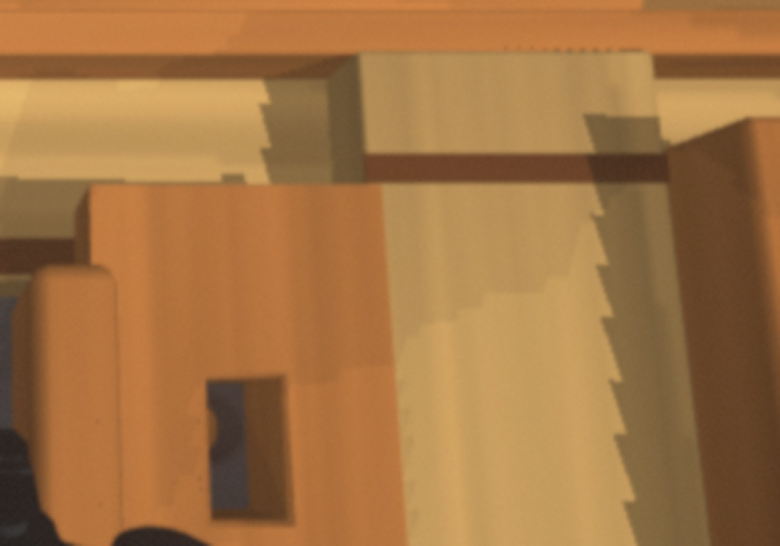

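The stave is squeezed: about 24 N at the wrist and the jaw no longer moves. I'll retreat and check from above.

Call:
move_arm(targets=[[[0,-1,0],0],[[0,-3,0],0],[[0,-3,0],0],[[0,-3,-5],0],[[0,-1,-10],0],[[1,4,-15],0],[[2,9,-18],0],[[2,9,-18],0]])

```text
clock: 7.3
tcp_pos: [0.6111, -0.0594, 0.2854]
orientation: [-0.217, 3.132, -0.014]
contact_force: [0.9, -0.2, 0.6]
opening: -0.0
```

Call:
move_arm(targets=[[[0.5,2.5,-1.5],0],[[1,2.5,-1.5],0],[[1,2.5,-1.5],0],[[1,2.5,-1.5],0]])

```text
clock: 7.7
tcp_pos: [0.5977, -0.0367, 0.2992]
orientation: [-0.216, 3.133, -0.014]
contact_force: [-0.3, -0.3, -0.3]
opening: 0.0001
```

Run:
```python
from h import *
s,im=snap('wrist','w8'); c=campose('wrist',s)
shift([.41,.372,.28],187.9)
crop(im,180,110,440,310,3,'w8a')
print(proj(c,tf(BT,[[0,.047,.022],[-.0022,.047,-.001],[.05,.075,.022]])))
```

```text
t 7.75 tcp [ 0.5978 -0.0368  0.2991] toolx ang -172.1410896555671 F [-0.6132 -0.2364  0.3023] tilt [ 0.0014 -0.0085 -1.    ] open 0.00018086862090308707
shift cm [13.0104 43.0755  1.535 ] twist -0.04108965556713429
[[262.0972 202.836 ]
 [265.686  203.7108]
 [287.4839 250.2736]]
```

View pics/w8a.png

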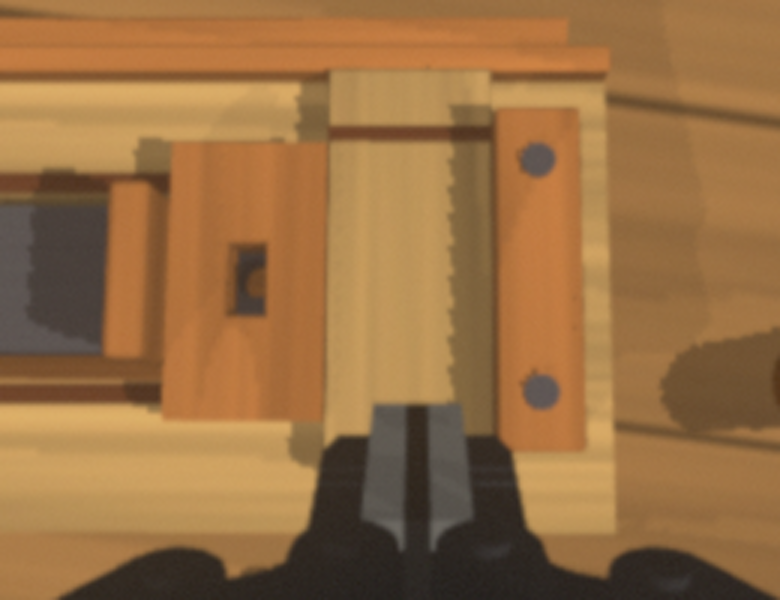

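The slot measures (262.3,203) against a predicted (262.1,202.8), so the jaw is at about 0.092. The keeper hole shows in the slot, about 2 mm down-slope of its middle. Now the pin.

Call:
move_arm(targets=[[[1,5,0],0],[[2,10,0],0],[[3,15,1],0],[[4,20,2],0],[[5,25,3],0],[[6,30,4],0],[[7,35,5],0],[[7.9,39,6],0]], gripper=-0.05)

```text
clock: 8.55
tcp_pos: [0.467, 0.3366, 0.2354]
orientation: [-0.213, 3.134, -0.014]
contact_force: [1.4, 0.0, -0.0]
opening: 0.0449
```

Run:
```python
from h import *
shift([.4613,.372,.205],187.9)
```

```text
t 8.55 tcp [0.467  0.3366 0.2354] toolx ang -172.21016709418848 F [ 1.381   0.0135 -0.022 ] tilt [ 0.0007 -0.0089 -1.    ] open 0.04486418177803414
shift cm [0.0854 3.612  3.0127] twist -0.11016709418845494
```

Call:
move_arm(targets=[[[0,3.6,1.5],0],[[0,3.6,3],0],[[0,3.6,3],0],[[0,3.6,3],0]])

```text
clock: 8.95
tcp_pos: [0.4627, 0.3713, 0.2049]
orientation: [0.212, -3.134, 0.015]
contact_force: [-0.4, 0.4, -0.1]
opening: 0.0451
```

Run:
```python
from h import *
s,im=snap('wrist','w9'); c=campose('wrist',s)
print(proj(c,[[.4613,.3717,.098],[.4845,.312,.082]]), s['tcp_pos'])
crop(im,180,110,440,290,3,'w9a')
```

```text
[[320.7382 196.268 ]
 [246.1287 208.0439]] [0.4627 0.3713 0.2049]
```

View pics/w9a.png

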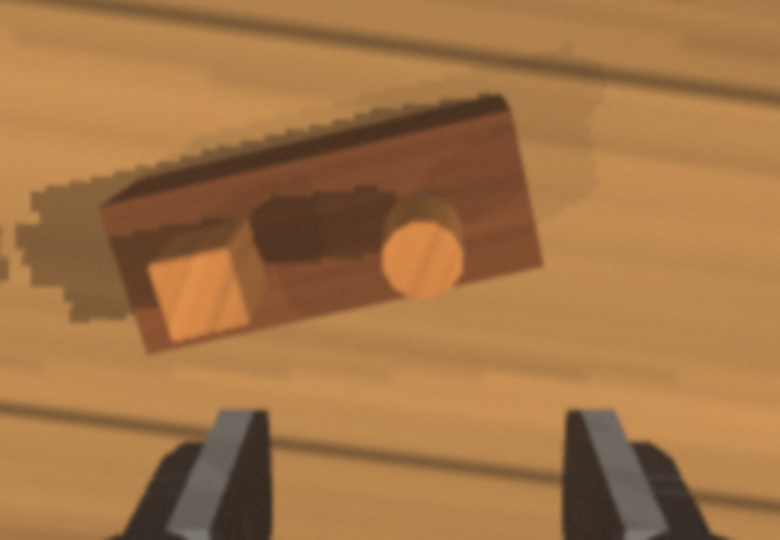

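The round head is at (321,196.7) against a predicted (320.7,196.3), so the pin position is confirmed at (0.4613,0.3717).

Run:
```python
from h import *
shift([.4613,.3717,.068],187.9)
```

```text
t 9.0 tcp [0.4629 0.3713 0.2056] toolx ang -172.29007668278044 F [-0.1731 -0.163   0.5698] tilt [ 0.001  -0.0087 -1.    ] open 0.04487145571772869
shift cm [ 0.1526  0.1867 13.7618] twist -0.19007668278050005
```

Call:
move_arm(targets=[[[0.15,0.19,4],-0.2],[[0.15,0.19,8],-0.2],[[0.15,0.19,11],-0.2],[[0.15,0.19,13.76],-0.2],[[0.15,0.19,13.76],-0.2],[[0.15,0.19,13.76],-0.2]])

```text
clock: 9.6
tcp_pos: [0.4622, 0.3715, 0.0694]
orientation: [-0.215, 3.133, -0.013]
contact_force: [-0.4, 0.5, 0.6]
opening: 0.0447
```

Run:
```python
from h import *
shift([.4613,.3717,.068],187.9)
s,im=snap('wrist','w10')
```

```text
t 9.6 tcp [0.4622 0.3715 0.0694] toolx ang -172.1455401227474 F [-0.3681  0.5352  0.5783] tilt [ 0.0019 -0.0081 -1.    ] open 0.04474086282372479
shift cm [0.0853 0.0285 0.1421] twist -0.04554012274741126
```

View pics/w10.png

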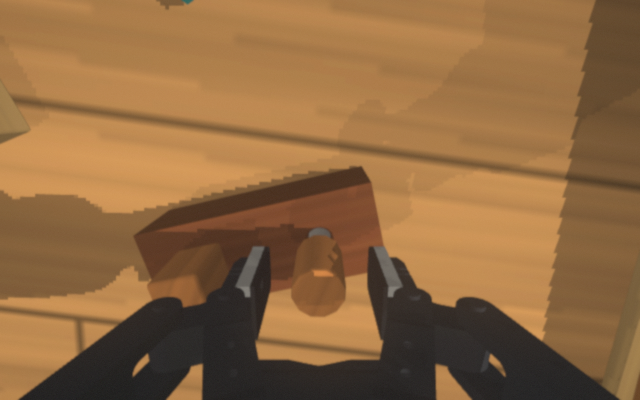

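The pin is centred between the pads and the square head clears the left finger. Closing.

Call:
move_arm(targets=[[[0.08,0.03,0.1],0],[[0.08,0.03,0.1],0],[[0.08,0.03,0.1],0],[[0.08,0.03,0.1],0],[[0.08,0.03,0.1],0]], gripper=1, newtons=20)

```text
clock: 10.15
tcp_pos: [0.4624, 0.3726, 0.0711]
orientation: [-0.215, 3.129, -0.009]
contact_force: [-0.0, -0.5, 8.3]
opening: 0.021
```

Run:
```python
from h import *
s,im=snap('wrist','w11'); print(s['opening'],s['contact_force'],s['tcp_pos'])
```

```text
0.02104920695778594 [-0.0215 -0.4649  8.2694] [0.4624 0.3726 0.0711]
```

View pics/w11.png

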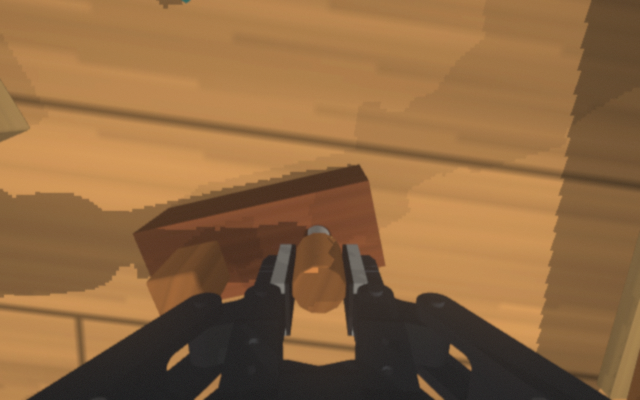

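Call:
move_arm(targets=[[[0,0,-1],0],[[0,0,-2],0],[[0,0,-3],0],[[0,0,-4],0],[[0,0,-4],0],[[0,0,-4],0]])

```text
clock: 10.8
tcp_pos: [0.4621, 0.3728, 0.1111]
orientation: [-0.215, 3.129, -0.009]
contact_force: [-0.9, 0.0, -0.4]
opening: 0.0214
```

Run:
```python
from h import *
s,im=snap('wrist','w12'); print(s['opening'],s['contact_force'],s['tcp_pos'])
s2,im2=snap('scene','s12'); crop(im2,340,270,470,390,5,'s12a')
```

```text
0.02139650518556541 [-0.9378  0.0383 -0.4479] [0.4621 0.3728 0.1111]
```

View pics/w12.png

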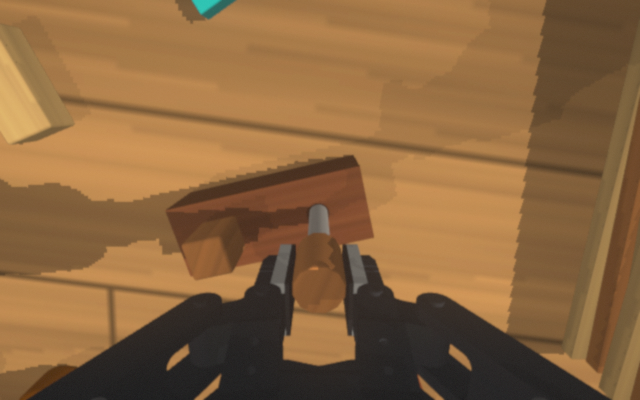

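View pics/s12a.png

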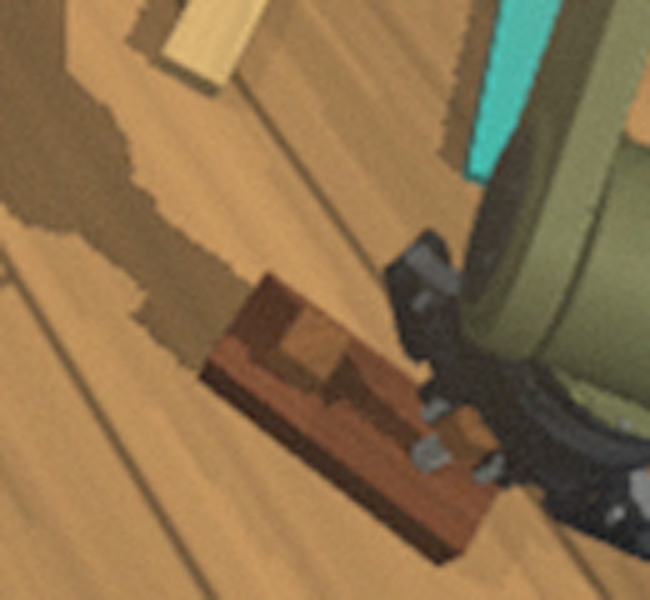

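The pin is lifted with its foot still about 5 mm inside the stand hole. I'll swing it about the foot to tilt it.

Call:
move_arm(targets=[[[0.4,0,-0.1],0],[[0.8,0,-0.1],0],[[1.2,0,-0.05],0],[[1.6,0,0],0],[[2.0,0,0.1],0],[[2.35,0,0.2],0],[[2.35,0,0.2],0]])

```text
clock: 11.6
tcp_pos: [0.4383, 0.3694, 0.1085]
orientation: [-0.216, 3.13, -0.01]
contact_force: [2.2, -0.5, 1.5]
opening: 0.0214
```

Run:
```python
from h import *
s,im=snap('wrist','w13'); print(s['opening'],s['contact_force'],s['tcp_pos'])
```

```text
0.02137312505572717 [ 2.2165 -0.5051  1.4637] [0.4383 0.3694 0.1085]
```

View pics/w13.png

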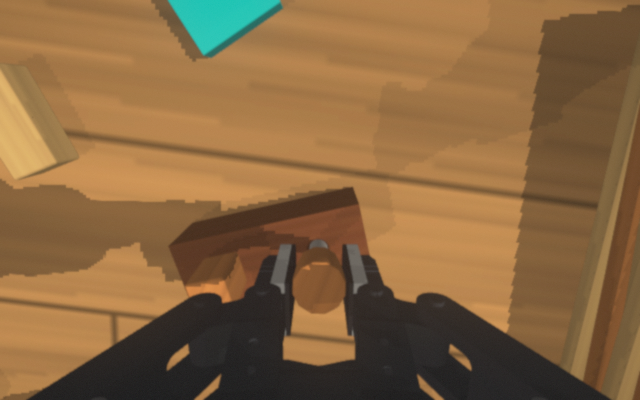

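Call:
move_arm(targets=[[[0.35,0,0.1],0],[[0.7,0,0.22],0],[[1.05,0,0.36],0],[[1.4,0,0.5],0],[[1.65,0,0.62],0],[[1.65,0,0.62],0]])

```text
clock: 12.25
tcp_pos: [0.4218, 0.3671, 0.102]
orientation: [-0.216, 3.13, -0.01]
contact_force: [1.3, -0.1, 1.1]
opening: 0.0213
```

Run:
```python
from h import *
s,im=snap('wrist','w14'); print(s['opening'],s['contact_force'],s['tcp_pos'])
```

```text
0.021317318479097423 [ 1.2615 -0.0618  1.1307] [0.4218 0.3671 0.102 ]
```

View pics/w14.png

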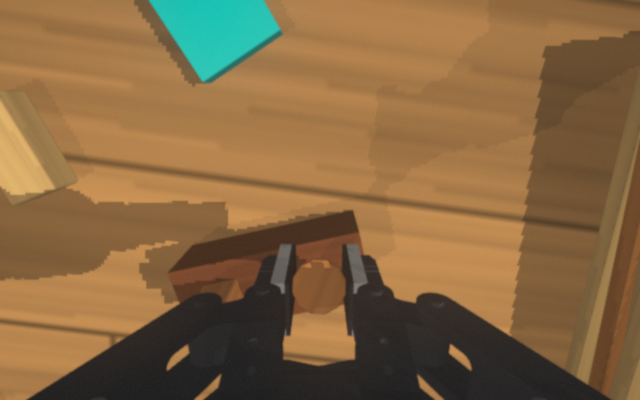

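Clamping harder, lifting out and carrying the pin towards the bed.

Call:
move_arm(targets=[[[0,0,0],0],[[0,0,0],0],[[0.3,0,-0.6],0],[[0.5,0,-1.2],0],[[0.5,0,-4],0],[[0.5,0,-8],0],[[0.5,0,-12],0],[[0.5,0,-16],0]], newtons=60)

```text
clock: 13.1
tcp_pos: [0.4155, 0.3672, 0.2641]
orientation: [-0.216, 3.131, -0.01]
contact_force: [0.3, -0.8, -0.6]
opening: 0.02
```

Run:
```python
from h import *
shift([.55,.0,.27],187.9)
```

```text
t 13.1 tcp [0.4155 0.3672 0.2641] toolx ang -172.09713534805493 F [ 0.3179 -0.8094 -0.6358] tilt [ 0.0039 -0.0063 -1.    ] open 0.020044495558352457
shift cm [ -8.2796 -38.2243  -0.302 ] twist 0.002864651945060359
```

Call:
move_arm(targets=[[[-1,-5,-0.5],0],[[-2,-10,-0.5],0],[[-3,-15,-0.5],0],[[-4.3,-20,-0.5],0],[[-5.4,-25,-0.5],0],[[-6.5,-30,-0.5],0],[[-7.6,-35,-0.5],0],[[-8.3,-38,-0.5],0]])

```text
clock: 13.9
tcp_pos: [0.5499, -0.0, 0.2724]
orientation: [-0.215, 3.131, -0.01]
contact_force: [1.1, 0.9, -0.4]
opening: 0.02
```

Call:
move_arm(targets=[[[0,0,0],0],[[0,0,0],0]])

```text
clock: 14.1
tcp_pos: [0.5495, -0.0005, 0.2725]
orientation: [-0.213, 3.132, -0.009]
contact_force: [0.1, -0.0, -0.3]
opening: 0.0206
```

Run:
```python
from h import *
s,im=snap('scene','s15'); print(s['tcp_pos'],s['opening'])
M=R.from_rotvec(s['orientation']).as_matrix()
g=s['tcp_pos']-M[:,2]*.0207
for n in('scene','top'):
    print(n,proj(campose(n),g))
s,im2=snap('top','t15')
u,v=proj(campose('scene'),g).astype(int); crop(im,max(u-60,0),max(v-50,0),u+60,v+60,6,'s15a')
u,v=proj(campose('top'),g).astype(int); crop(im2,max(u-50,0),max(v-40,0),u+50,v+40,7,'t15a')
```

```text
[ 0.5495 -0.0005  0.2725] 0.020580505713519753
scene [304.4593 194.7626]
top [282.4995 155.3518]
```

View pics/s15.png

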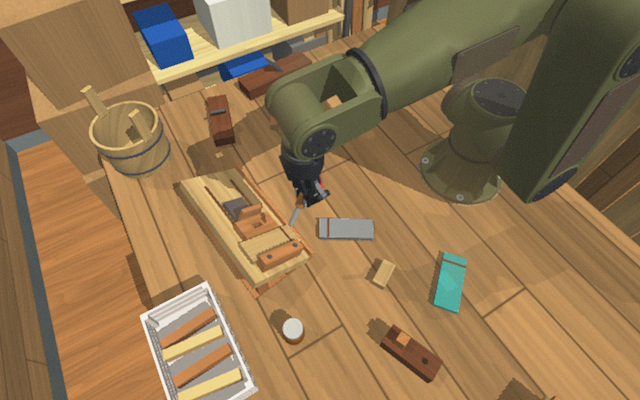

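View pics/s15a.png

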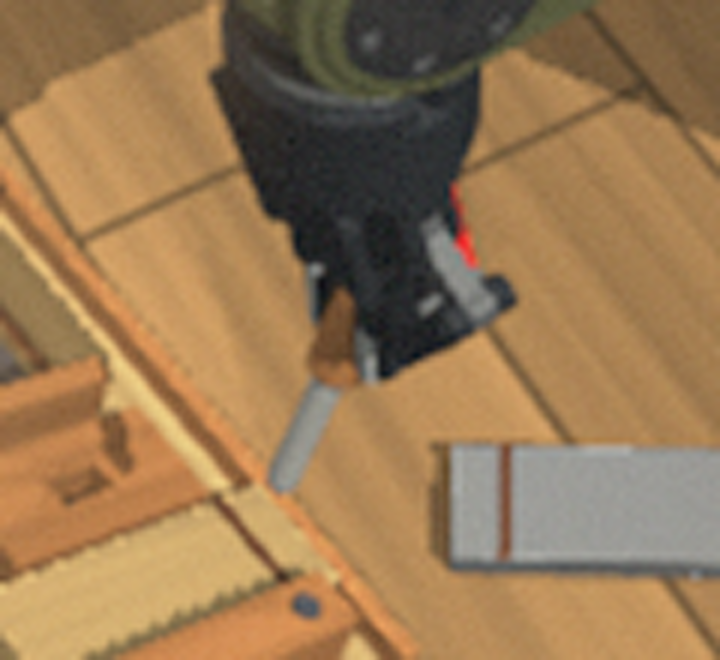

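View pics/t15a.png

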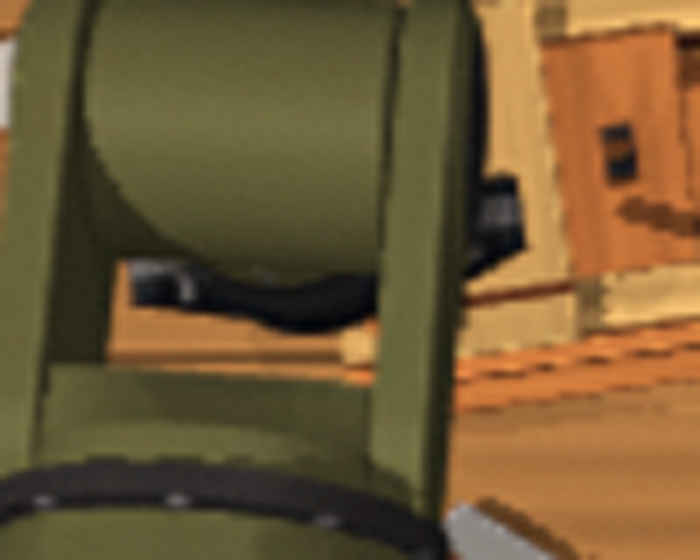

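The scene crop shows the tilted shank from (327,392) to its foot at about (283,486). I'll intersect those rays with the gripper's mid-plane.

Run:
```python
from h import *
a=np.load('pics/s15.npy'); p=a[:3]; M=R.from_rotvec(a[3:]).as_matrix()
c=campose('scene')
print(M)
def hit(u,v):
    o,d=ray(c,(244+(u+.5)/6-.5,144+(v+.5)/6-.5)); n=M[:,1]
    x=o+d*((p-o)@n)/(d@n); return M.T@(x-p)*1000
f=hit(283,484); q=hit(327,392); 
print('tool mm foot',f,'neck',q, 'angle',np.degrees(np.arctan2(q[0]-f[0],-(q[2]-f[2]))),np.linalg.norm(f-q))
for uv in [(270,470),(296,475),(310,385),(342,392),(335,290)]: print(uv,hit(*uv))
```

```text
[[-0.9908 -0.1351  0.0028]
 [-0.1351  0.9908 -0.0056]
 [-0.002  -0.0059 -1.    ]]
tool mm foot [-39.7326   0.      61.306 ] neck [-17.8598   0.      17.7825] angle 26.681820643026313 48.71054726555967
(270, 470) [-44.5382   0.      45.0098]
(296, 475) [-33.8144   0.      61.1909]
(310, 385) [-24.7546   0.       5.6622]
(342, 392) [-11.449    0.      24.5736]
(335, 290) [-12.111    0.     -43.0105]
```

Run:
```python
from h import *
im=cv2.imread('pics/s15.png'); crop(im,275,185,315,235,14,'s15b')
```

```text
(no output)
```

View pics/s15b.png

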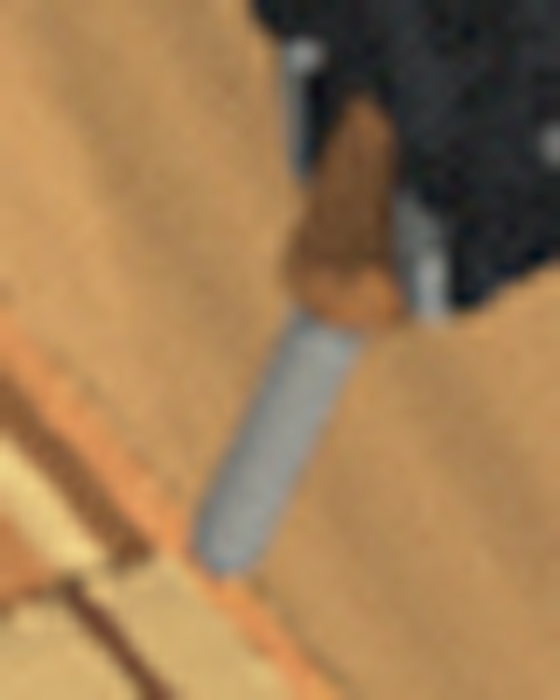

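```bash
cat >> h.py <<'E'
FT=np.array([-.0395,0,.061])
def tcp_for_foot(b,ft=FT):
    s=telemetry.sense(); M=R.from_rotvec(s['orientation']).as_matrix()
    return tf(BT,b)-M@ft
def foot_now(ft=FT):
    s=telemetry.sense(); M=R.from_rotvec(s['orientation']).as_matrix()
    return tf(np.linalg.inv(BT),s['tcp_pos']+M@ft)*1000
E
python3 - <<'E'
from h import *
p=tcp_for_foot([-.002,.047,.030]); print(p, foot_now()); shift(p,187.91); print(telemetry.sense()['joint_pos'])
E
```

```text
[ 0.5942 -0.0995  0.1672] [ 14.9048 152.6474 138.3499]
t 14.2 tcp [0.5494 0.0009 0.2726] toolx ang -172.10141433030805 F [-0.4611  0.5891 -1.109 ] tilt [ 0.0033 -0.0056 -1.    ] open 0.020261882879584813
shift cm [ -3.0217 -10.5008  10.6053] twist -0.01141433030807093
[-0.0626  0.2683  1.4652 -0.0055  1.4044 -1.7703]
```

Call:
move_arm(targets=[[[-1.5,-5,1],0],[[-3,-9,3],0],[[-3,-10.5,6],0],[[-3,-10.5,9],0],[[-3,-10.5,10.6],0],[[-3,-10.5,10.6],0],[[-3,-10.5,10.6],0]])

```text
clock: 14.9
tcp_pos: [0.5942, -0.0985, 0.1683]
orientation: [-0.218, 3.13, -0.009]
contact_force: [0.6, 0.7, -0.1]
opening: 0.0204
```

Run:
```python
from h import *
print(foot_now()); p=tcp_for_foot([-.002,.047,.030]); shift(p,187.91)
s,im=snap('scene','s16'); crop(im,200,160,300,260,7,'s16a')
c=campose('scene'); print((proj(c,tf(BT,[[0,.047,.022],[-.002,.047,.03]]))-[200,160])*7)
s,im=snap('wrist','w16')
```

```text
[-1.3488 48.0212 30.8536]
t 14.9 tcp [ 0.5942 -0.0985  0.1683] toolx ang -172.01976360917658 F [ 0.6226  0.6812 -0.0859] tilt [ 0.0041 -0.0057 -1.    ] open 0.020366981343783022
shift cm [ 0.0234 -0.1014  0.1054] twist 0.0702363908234247
[[400.8538 450.0555]
 [410.6101 433.6867]]
```

View pics/s16a.png

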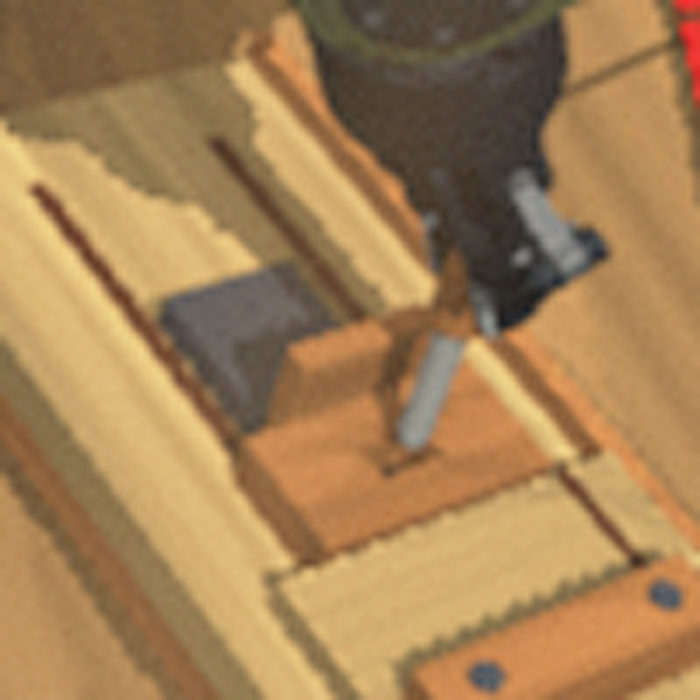

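View pics/w16.png

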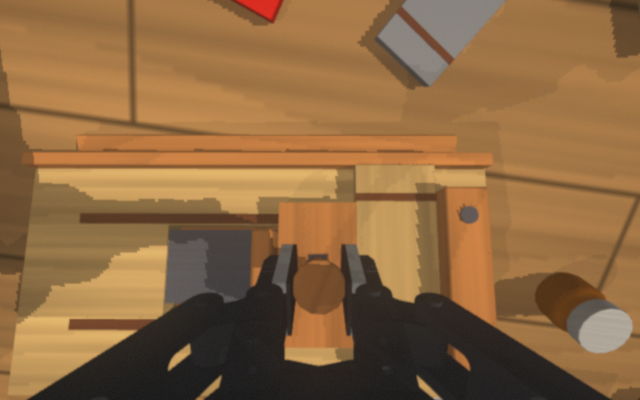

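Run:
```python
from h import *
im=cv2.imread('pics/w16.png'); crop(im,270,190,380,320,6,'w16a')
a=np.load('pics/w16.npy'); s=dict(tcp_pos=a[:3],orientation=a[3:]); w=campose('wrist',s)
for p in [[-.013,.040,.022],[-.013,.054,.022],[-.05,.019,.022],[-.05,.075,.022]]: print((proj(w,tf(BT,p))-[270,190])*6)
```

```text
[227.1938 384.8246]
[345.4014 385.3644]
[56.5844 74.6928]
[519.2601  76.353 ]
```

View pics/w16a.png

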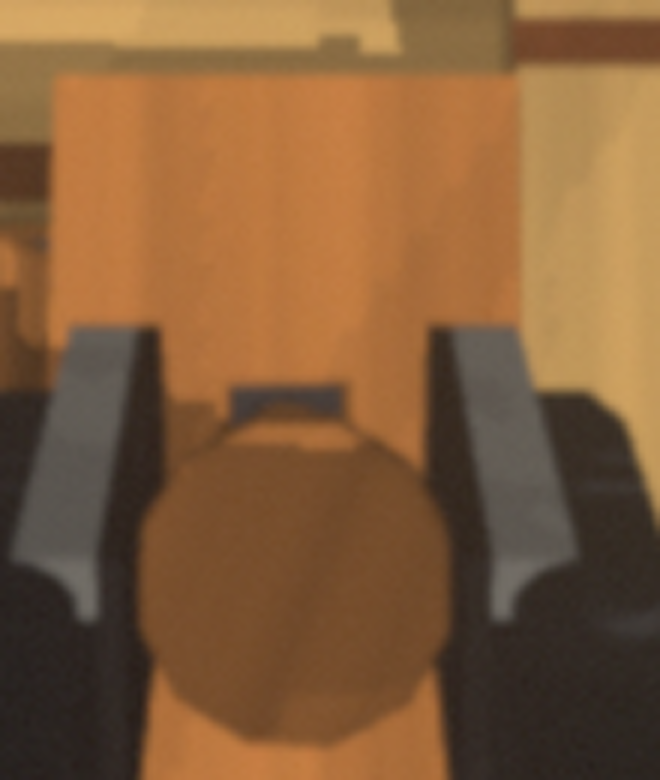

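The slot's y edges match the prediction within 0.2 mm, so I'll descend along the pin axis.

Call:
move_arm(targets=[[[0.08,-0.1,0.0],0],[[0.08,-0.1,0.0],0],[[-0.13,-0.1,0.45],0],[[-0.26,-0.1,0.75],0],[[-0.4,-0.1,1.05],0],[[-0.5,-0.1,1.25],0],[[-0.6,-0.1,1.48],0],[[-0.6,-0.1,1.48],0]])

```text
clock: 15.8
tcp_pos: [0.6006, -0.0992, 0.1538]
orientation: [-0.218, 3.129, -0.01]
contact_force: [1.0, -0.7, -1.0]
opening: 0.0206
```

Run:
```python
from h import *
print(foot_now()); shift(tcp_for_foot([-.002,.047,-.008]),187.91); print(telemetry.sense()['wrist_torque'])
```

```text
[-1.7036 46.4524 15.0743]
t 15.8 tcp [ 0.6006 -0.0992  0.1538] toolx ang -172.04265370306356 F [ 0.9516 -0.7498 -0.955 ] tilt [ 0.0051 -0.006  -1.    ] open 0.020599945820132096
shift cm [-0.9395  0.0679  2.1073] twist 0.0473462969364391
[ 0.0265 -0.014  -0.0178]
```

No force, and the foot is about 7 mm inside the slot. Continuing down to the keeper.

Call:
move_arm(targets=[[[-0.13,0.04,0.3],0],[[-0.26,0.04,0.58],0],[[-0.39,0.04,0.86],0],[[-0.5,0.04,1.1],0],[[-0.61,0.04,1.36],0],[[-0.61,0.04,1.36],0]])

```text
clock: 16.4
tcp_pos: [0.6066, -0.098, 0.1397]
orientation: [-0.218, 3.13, -0.01]
contact_force: [-0.3, 0.0, -1.6]
opening: 0.0201
```

Run:
```python
from h import *
print(foot_now()); shift(tcp_for_foot([-.002,.047,-.008]),187.91); print(telemetry.sense()['wrist_torque'])
```

```text
[-2.1727 46.8424 -0.2624]
t 16.4 tcp [ 0.6066 -0.098   0.1397] toolx ang -172.0405310490364 F [-0.2746  0.0263 -1.6304] tilt [ 0.0044 -0.0058 -1.    ] open 0.020063456407621947
shift cm [-0.3402  0.0199  0.6951] twist 0.04946895096361459
[-0.0023 -0.0062 -0.0489]
```

Now into the keeper gently, 6 mm, watching the force.

Call:
move_arm(targets=[[[-0.08,0.02,0.18],0],[[-0.17,0.02,0.36],0],[[-0.25,0.02,0.54],0],[[-0.25,0.02,0.54],0]])

```text
clock: 16.8
tcp_pos: [0.609, -0.0975, 0.1339]
orientation: [-0.218, 3.131, -0.009]
contact_force: [-0.7, 0.1, -1.6]
opening: 0.0204
```

Run:
```python
from h import *
print(foot_now()); shift(tcp_for_foot([-.002,.047,-.008]),187.91); print(telemetry.sense()['wrist_torque'])
```

```text
[-2.436  47.0237 -6.5234]
t 16.8 tcp [ 0.609  -0.0975  0.1339] toolx ang -172.04234098438766 F [-0.7205  0.0721 -1.6459] tilt [ 0.0039 -0.0058 -1.    ] open 0.02039316662047854
shift cm [-0.1016 -0.0017  0.1157] twist 0.04765901561233932
[-0.0784  0.1873  0.001 ]
```

Call:
move_arm(targets=[[[-0.1,0,0.22],0],[[-0.2,0,0.44],0],[[-0.3,0,0.66],0],[[-0.3,0,0.66],0]])

```text
clock: 17.2
tcp_pos: [0.6121, -0.097, 0.1269]
orientation: [-0.218, 3.131, -0.009]
contact_force: [-0.4, -0.1, -1.6]
opening: 0.0203
```

Run:
```python
from h import *
print(foot_now()); s=telemetry.sense(); print(s['contact_force'],s['wrist_torque'])
```

```text
[ -2.6553  47.0763 -14.2115]
[-0.405  -0.1272 -1.5768] [-0.0901  0.1184 -0.001 ]
```

Call:
move_arm(targets=[[[-0.12,0,0.27],0],[[-0.24,0,0.54],0],[[-0.36,0,0.81],0],[[-0.47,0,1.08],0],[[-0.47,0,1.08],0]])

```text
clock: 17.7
tcp_pos: [0.6167, -0.0963, 0.1156]
orientation: [-0.218, 3.131, -0.009]
contact_force: [-0.1, -0.2, 0.1]
opening: 0.0203
```

Run:
```python
from h import *
print(foot_now()); s,im=snap('wrist','w17'); print(s['contact_force'],s['wrist_torque'])
```

```text
[ -3.1749  47.1153 -26.4409]
[-0.1092 -0.1645  0.123 ] [-0.009   0.0338  0.0152]
```

View pics/w17.png

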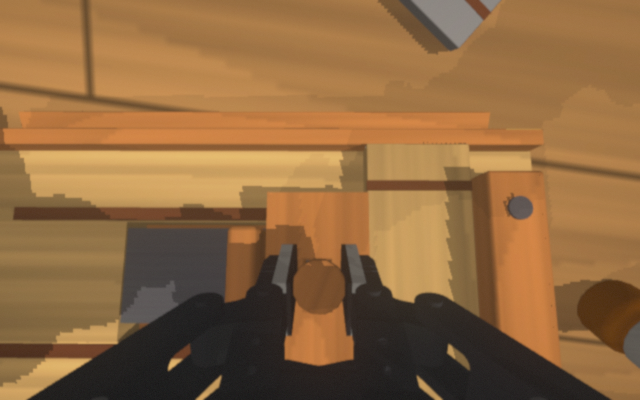

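It runs freely. Going down another 10 mm.

Call:
move_arm(targets=[[[-0.11,0,0.23],0],[[-0.22,0,0.45],0],[[-0.34,0,0.68],0],[[-0.45,0,0.91],0],[[-0.45,0,0.91],0]])

```text
clock: 18.25
tcp_pos: [0.6212, -0.0957, 0.1063]
orientation: [-0.218, 3.132, -0.009]
contact_force: [-0.2, -0.5, -0.7]
opening: 0.0204
```

Run:
```python
from h import *
print(foot_now()); s,im=snap('scene','s18'); print(s['contact_force'],s['wrist_torque'])
crop(im,200,160,300,260,7,'s18a')
```

```text
[ -3.0452  47.0878 -36.7574]
[-0.2488 -0.5487 -0.7306] [-0.0532 -0.0383 -0.0438]
```

View pics/s18a.png

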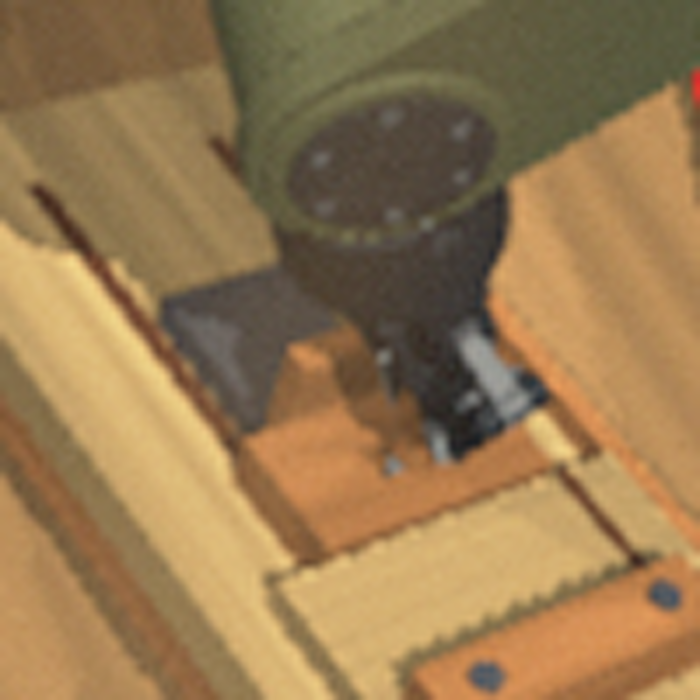

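Call:
move_arm(targets=[[[-0.05,0,0.1],0],[[-0.1,0,0.2],0],[[-0.14,0,0.3],0],[[-0.14,0,0.3],0]])

```text
clock: 18.7
tcp_pos: [0.6224, -0.0957, 0.1049]
orientation: [-0.218, 3.132, -0.009]
contact_force: [-11.2, 0.2, 13.4]
opening: 0.0201
```

Run:
```python
from h import *
print(foot_now()); s=telemetry.sense(); print(s['contact_force'],s['wrist_torque'])
```

```text
[ -2.5847  46.9587 -38.5156]
[-11.2      0.1962  13.4066] [0.1366 1.7673 0.0584]
```

Contact at about 17 N along the pin. Opening the fingers slightly, because the upstand is close behind one of them.

Call:
move_arm(targets=[[[0,0,0],0],[[0,0,0],0],[[0,0,0],0],[[0,0,0],0]], gripper=0.42, newtons=20)

```text
clock: 19.1
tcp_pos: [0.6224, -0.0957, 0.1047]
orientation: [-0.218, 3.132, -0.009]
contact_force: [0.6, -0.3, 0.1]
opening: 0.0248
```

Run:
```python
from h import *
print(foot_now()); s,im=snap('wrist','w19'); print(s['contact_force'],s['wrist_torque'],s['opening'])
crop(im,210,150,420,350,3.5,'w19a')
```

```text
[ -2.6912  46.967  -38.6887]
[ 0.5618 -0.281   0.0992] [-0.0215 -0.0233  0.049 ] 0.02482981440317987
```

View pics/w19a.png

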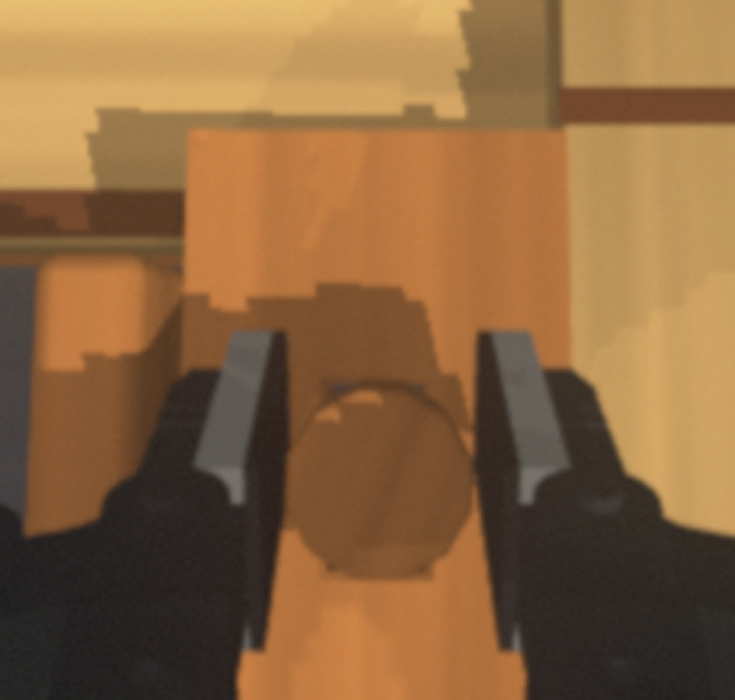

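The pin is released. Retreating straight up.

Call:
move_arm(targets=[[[0,-0.03,-0.5],0],[[0,-0.03,-1.5],0],[[0,-0.03,-3],0],[[0,0,-5],0],[[0,0,-9],0],[[0,0,-13],0],[[0,0,-16],0],[[0,0,-16],0]])

```text
clock: 19.95
tcp_pos: [0.623, -0.0949, 0.2714]
orientation: [-0.218, 3.123, -0.013]
contact_force: [0.3, -0.3, -0.5]
opening: 0.0249
```

Run:
```python
from h import *
s,im=snap('wrist','w20'); c=campose('wrist',s); print(s['tcp_pos'],s['contact_force'])
crop(im,180,110,440,290,3,'w20a')
# expected head-top centre when seated, and underside ring, in crop coords
for p in [[-.0022,.047,.058],[-.0022,.047,.0605],[0,.047,.022],[-.05,.019,.022],[-.05,.075,.022]]: print(p,(proj(c,tf(BT,p))-[180,110])*3)
s,im=snap('scene','s20'); crop(im,190,150,310,290,5,'s20a')
c=campose('scene')
for p in [[-.0022,.047,.058],[-.0022,.047,.022]]: print(p,(proj(c,tf(BT,p))-[190,150])*5)
```

```text
[ 0.623  -0.0949  0.2714] [ 0.2874 -0.2664 -0.4657]
[-0.0022, 0.047, 0.058] [417.0238 221.5973]
[-0.0022, 0.047, 0.0605] [416.9641 219.9891]
[0, 0.047, 0.022] [417.7487 248.7587]
[-0.05, 0.019, 0.022] [333.8909  99.0983]
[-0.05, 0.075, 0.022] [503.3094  99.5854]
[-0.0022, 0.047, 0.058] [357.1152 321.996 ]
[-0.0022, 0.047, 0.022] [339.8469 370.1673]
```

View pics/w20a.png

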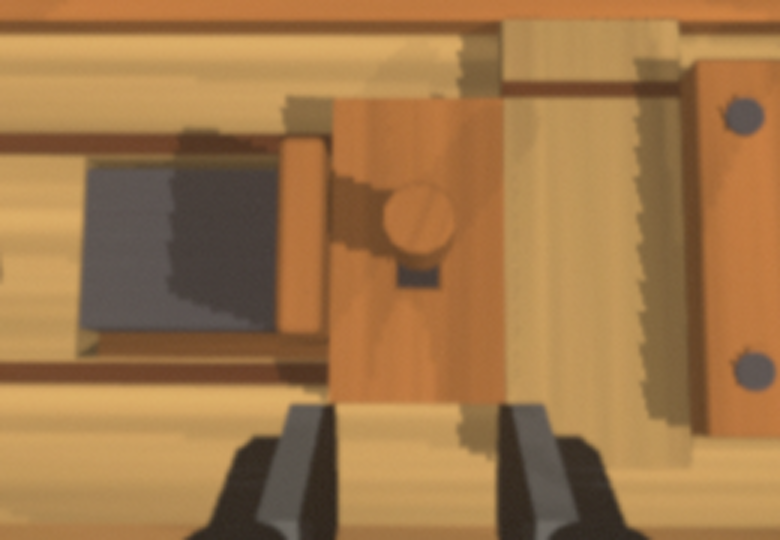

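View pics/s20a.png

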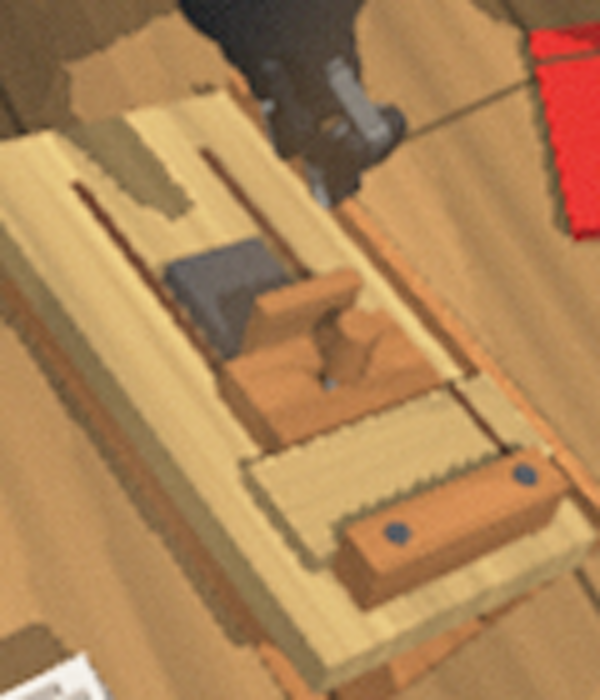

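The pin is in, but the head's centre reads about 1 px off the seated prediction. I'll press it down with closed fingers to make sure.

Run:
```python
from h import *
p=tf(BT,[-.0022,.047,.058]); p[2]=.150; print(tf(BT,[-.0022+.011,.047,.058])); shift(p,187.91)
```

```text
[ 0.6315 -0.0947  0.1363]
t 20.05 tcp [ 0.622  -0.0948  0.2661] toolx ang -172.03447362190548 F [-0.2573 -0.9104 -0.7681] tilt [ 0.0043 -0.0061 -1.    ] open 0.024755358351447338
shift cm [ 0.097  -0.0478 11.6083] twist 0.055526378094555184
```

Call:
move_arm(targets=[[[-0.2,-0.05,2],0],[[-0.2,-0.05,5],0],[[-0.2,-0.05,8],0],[[-0.2,-0.05,10],0],[[-0.2,-0.05,11.6],0],[[-0.2,-0.05,11.6],0],[[-0.2,-0.05,11.6],0]], gripper=1, newtons=60)

```text
clock: 20.75
tcp_pos: [0.6244, -0.0956, 0.1501]
orientation: [-0.218, 3.131, -0.01]
contact_force: [1.8, 1.4, 0.8]
opening: -0.0
```

Call:
move_arm(targets=[[[0,0,0.3],0],[[0,0,0.6],0],[[0,0,0.9],0],[[0,0,0.9],0]])

```text
clock: 21.15
tcp_pos: [0.6243, -0.0957, 0.1408]
orientation: [-0.218, 3.131, -0.009]
contact_force: [-0.2, -0.1, -0.3]
opening: 0.0001
```

Call:
move_arm(targets=[[[0,0,0.2],0],[[0,0,0.2],0]])

```text
clock: 21.35
tcp_pos: [0.6242, -0.0957, 0.1385]
orientation: [-0.218, 3.132, -0.009]
contact_force: [-0.5, 0.2, -0.3]
opening: 0.0002
```

Call:
move_arm(targets=[[[0,0,0.15],0],[[0,0,0.15],0]])

```text
clock: 21.55
tcp_pos: [0.6241, -0.0957, 0.1368]
orientation: [-0.218, 3.132, -0.009]
contact_force: [-0.5, 0.0, 0.0]
opening: 0.0002
```

Call:
move_arm(targets=[[[0,0,0.15],0],[[0,0,0.15],0]])

```text
clock: 21.75
tcp_pos: [0.6242, -0.0957, 0.1355]
orientation: [-0.218, 3.132, -0.009]
contact_force: [-0.3, -0.9, 2.5]
opening: -0.0005
```

Call:
move_arm(targets=[[[0,0,0.15],0],[[0,0,0.15],0]])

```text
clock: 21.95
tcp_pos: [0.6247, -0.0958, 0.1351]
orientation: [-0.218, 3.13, -0.01]
contact_force: [-1.8, 0.4, 8.1]
opening: -0.0001
```

Call:
move_arm(targets=[[[0,0,0.25],0],[[0,0,0.25],0]])

```text
clock: 22.15
tcp_pos: [0.6254, -0.096, 0.1348]
orientation: [-0.218, 3.127, -0.011]
contact_force: [-4.6, 1.1, 16.8]
opening: -0.0002
```

Call:
move_arm(targets=[[[0,0,-0.5],0],[[0,0,-3],0],[[0,0,-7],0],[[0,0,-12],0],[[0,0,-15],0],[[0,0,-15],0],[[0,0,-15],0]])

```text
clock: 22.85
tcp_pos: [0.6242, -0.0949, 0.2846]
orientation: [-0.218, 3.127, -0.011]
contact_force: [-0.1, 0.1, -0.9]
opening: 0.0
```

Run:
```python
from h import *
s,im=snap('wrist','w21'); c=campose('wrist',s); print(s['tcp_pos'],s['contact_force'],s['clock'])
crop(im,180,110,440,290,3,'w21a')
for p in [[-.0022,.047,.058],[-.0022,.047,.0605],[0,.047,.022],[-.05,.019,.022],[-.05,.075,.022],[-.05,.135,.034]]: print(p,(proj(c,tf(BT,p))-[180,110])*3)
s,im=snap('top','t21')
```

```text
[ 0.6242 -0.0949  0.2846] [-0.1164  0.136  -0.9224] 22.85
[-0.0022, 0.047, 0.058] [417.2858 208.4872]
[-0.0022, 0.047, 0.0605] [417.24 206.81]
[0, 0.047, 0.022] [417.8402 236.3705]
[-0.05, 0.019, 0.022] [336.9571  92.5283]
[-0.05, 0.075, 0.022] [500.1847  92.9574]
[-0.05, 0.135, 0.034] [684.5095  82.0468]
```

View pics/w21a.png

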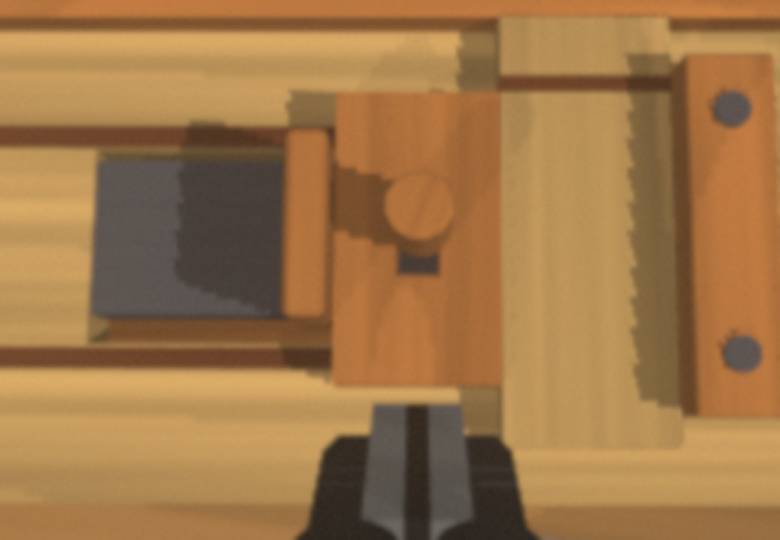

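View pics/t21.png

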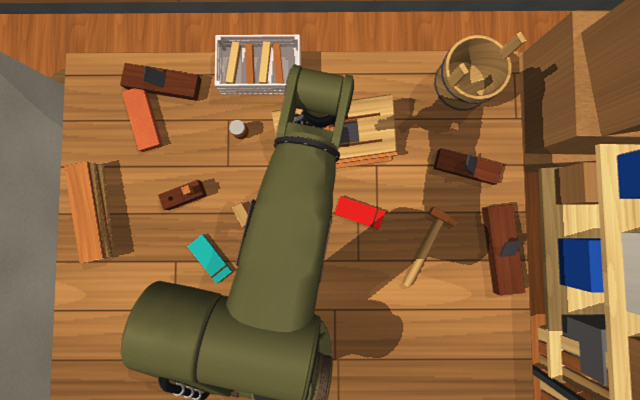

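Run:
```python
from h import *
a=np.load('pics/w21.npy'); c=campose('wrist',dict(tcp_pos=a[:3],orientation=a[3:]))
print((proj(c,tf(BT,[[-.05,.135,.016],[.05,.135,.016]]))-[180,110])*3)
print(env.close_job())
```

```text
[[671.2375  98.8176]
 [680.3017 387.7552]]
the job is handed in; nothing more can be done
None
```

The jaw is shut on the stave, the long pin is through the slot and keeper with its head down on the jaw, and the job is handed in. No verdict was reported. My last clock reading was about 22.9 s of the 72 s.

- **Jaw:** I pushed it with shut fingers until it stopped moving, at about 24 N on the wrist. In the last picture its edges match a travel of about 0.092 m. The stave's edge lies along the fixed jaw's face to within about 1 mm.
- **Pin:** I took the round-headed pin from the stand's +y hole. I tilted it about 25–26° in the grip by swinging it about its foot in the hole mouth. It then ran down through the slot and keeper with no noticeable force. I had already seen the keeper hole in the camera, about 2 mm down-slope of the slot's middle, so I did not need to search for it by feel.
- **Seating:** After letting go I pressed the head down to about 17 N. Contact came within about 1 mm of the calculated seated height.
- **Disagreement:** In the last wrist picture the head's centre was still about 0.7 px, under 1 mm, from the seated prediction. I did not measure the pin's final angle separately.
- **Bystanders:** The last top view shows the short pin, jar, mallet and planes unmoved by eye. The offcut was partly hidden by the arm, but nothing touched it. The gripper was clear of everything.

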